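# Set the recessed speed trimmer of a bauble turner with a tuning tool

### The arm

A 6-joint arm with a two-finger parallel gripper is mounted at the origin on the work surface. World frame = base frame: x ahead of the robot, y to its left, z up, the work surface at z = 0. Lengths are in m, angles in rad, forces in N, time in s.
With the tool pointing down it reaches from about 0.35 to 0.85 m from the base axis. Payload 8.1 kg.
Tool frame: the origin (TCP) lies at the very end of the fingers, on their centre line; the grasp point (between the pads) lies 19 mm behind it (robot.pinch_z is the distance from the TCP to the grasp point, in m); y points along the fingers, x is the direction in which the jaws open and shut, and the axes are right-handed (so a half turn about y gives the same grasp; the last joint's range is limited). The gripper opens to 93 mm and grips with 3 to 60 N. Pads are 15 mm wide; open, the fingers measure 128 mm over their backs; the gripper's body (75 mm by 188 mm) begins 65 mm behind the grasp point.
Start: joints at [-1.397, 0.13, 1.488, -0, 1.523, -0.085], TCP at [0.154, -0.58, 0.219] pointing down, gripper open.
Joint ranges: [-2.96, 2.96], [-0.89, 2.26], [0.02, 2.5], [-1.34, 4.48], [0, 2.73], [-2.66, 2.66]. Speed limits (rad/s): [2.39, 2.39, 2.79, 3.14, 3.14, 3.14].

### API

Orientations are given as a rotation vector (axis times angle).
In Python, from plant import robot gives the robot as it stands.
- The arm moves only by the shell command python3 -m inch 'ROWS' [FORCE]. ROWS is JSON, a list of rows, each a list of 5 numbers: the closure, from -1 (fully open) to 1 (shut), then the shift along the world's x, y, z in m, then the turn about the world's z in rad. A call has 1 to 8 rows; each row is the pose to reach, as a shift and turn from the pose measured when the call began; what a row does not reach only later rows make up. A row lasts 1/8 s, in which the tool goes at most 62.5 mm and 10.7 degrees, less where a joint would pass 70% of its speed; a pose out of reach is approached as far as the arm can. A call with a gripper value outside its range is refused whole. The fingers move at their own pace and stop on an object; FORCE is the grip in N (left out, the last holds). Time passes only in rows, so rows that repeat a pose let the fingers close. It gives the time, the measured TCP pose, the force and the opening at its end, in the units of the state.
- robot.read_state(): the state, without advancing time (a new reading comes with each control period).
- robot.read_camera(name): name is "side" or "top" or "wrist"; returns a dict with "color" (420x560x3 uint8, red, green, blue), "mtx" (3x3 intrinsics, pixels), "dist_coeffs" ([k1, k2, p1, p2, k3] as OpenCV has them; the pictures are not rectified), "R" (3x3) and "t" (3): a world point X has camera coordinates R X + t; the wrist camera has in their place "hand_eye" (4x4, takes a point from camera to tool coordinates, whose origin is the TCP and whose axes are the tool frame's). Camera axes: x right, y down, z forward; pixel columns grow to the right and rows downward; lengths in m; the calibration is good to about 2 mm. A picture is of the moment at which its call begins: read the wrist's pose just before it. There is no depth.
- robot.close_job(): hands the job in, once; it reports no verdict.
The state is a dict: "t": time; "q": joint angles; "dq": joint speeds; "joint_torque": joint torques, N m; "tool_pos": TCP position; "orientation": TCP orientation; "force": force on the tool from outside, world axes, zero at the start; "wrist_torque": the same for the moment, N m; "opening": finger opening in m.
Only numpy, scipy, OpenCV 4.12 (cv2) and the standard library are available. Lean on these libraries where they do the work, as an engineer would, in place of code of your own. Each camera call takes 0.05 s, during which the arm holds its last target. There are 200 camera calls.

### The job

The bauble turner runs too fast: take the plastic tuning tool out of its wooden stand, gently feel its blade into the slot of the recessed trimmer screw on the control box, and turn the screw clockwise until its little arrow points at the raised index rib beside the well. Then put the tool back upright in its stand, fully home, and let go. Turn the screw only with the tool, never press hard on it, and leave the paint jars and everything else on the table where they are.

Things in the scene. Friction and masses are not known exactly. Their poses are not given: they have to be found in the camera images.
- tuner_handle (a point): Middle of the black flat-sided handle, 20 mm by 14 mm in section and 70 mm long, of the plastic tuning tool, which stands upright in its stand. Whole tool 124 mm long, about 35 g; this point is 89 mm above the blade's tip. z points up along the tool; x is along the handle's 20 mm side and the blade's width; y is along the 14 mm side (grasp across it).
- tuner_tip (a point): Middle of the blade's end, 89 mm below tuner_handle, same axes. From here up: flat white blade 12 mm wide (x), 2.4 mm thick (y), 8 mm long; round white shaft 10 mm in diameter up to 50 mm; black round flange 28 mm in diameter, 50 to 54 mm; then the handle, 54 to 124 mm.
- stand_hole0 (a point): Mouth of the 18 mm round hole in the top face of the tool stand, a fixed wooden block 70 x 70 mm and 60 mm high; the hole is 54 mm deep. The tool hangs in it with its flange resting on the top face, so tuner_handle is then 39 mm above this point.
- control_box: Control box, fixed to the table, 140 mm (its x) by 120 mm (its y), 70 mm high, grey top plate, a round well in its middle; origin at the centre of its underside. A small steel toggle 16 mm high near a corner of its top (x +50, y +30 mm) is only for show.
- well (a point): Centre of the mouth of the round well, 34 mm in diameter, in the box's top face; axes as the box's. In it, on its axis, sits the trimmer screw: a black skirt disc 31 mm in diameter carrying a brass hub 16 mm across with a slot 3.4 mm wide, 4 mm deep right across it. The hub's top lies 4 to 16 mm below this point, different every time: feel for it. It does not give when pressed.
- index (a point): Middle of the index rib, a raised black bar 16 mm long and 3 mm high on the box's top face, 28.5 mm from the well's centre in the box's -x direction and pointing at that centre.
- trimmer (a joint): Angle of the trimmer screw (rad), positive anticlockwise from above; 0 when its arrow, a small brass pointer on the skirt's rim in line with the slot, points at the index rib. The slot is turned from the box's x by this angle. Starts at 0.6 to 1.3: turn it clockwise. Stiff (about 0.03 N m), stays where left; hard stops at -0.5 and 1.9.
- jar_a: Blue paint jar, 42 mm in diameter, 64 mm high, loose; origin under its centre. Leave it.
- jar_b: Orange paint jar, same size, loose. Leave it.
- jar_c: Red paint jar, same size, loose. Leave it.
- spirit: Amber bottle, 56 mm in diameter, 135 mm high, loose. Leave it.
- cap: White open jar cap lying mouth up, 38 mm in diameter, 24 mm high. Leave it.
- brush: Paint brush lying on the table, 170 mm long. Leave it.
- fish: Flat blue ornament, about 95 by 40 mm, 6 mm thick. Leave it.
Mind the look-alikes: they are no part of the job. There is more than one size of the part that bears tuner_handle; the job needs the smaller.

How it is judged:
By the outcome, as a careful person would: the job done as asked, in the order asked, and still so for the second after the job is handed in, with the robot touching nothing.
It also fails if it takes over 61 s, if anything falls off the work surface, if the arm or the gripper's body presses on something with over 40 N, if the wrist force passes 120 N, or if a joint passes its speed limit or range.

## Working session

There is one attempt and no reset: what is moved stays moved. The work goes in short steps, Python scripts to look and compute and a shell command to move; the robot and the scene stay as the last step left them, time stands still between calls to the robot, and variables do not carry over. Pictures are saved under pics/ and viewed, about 8 in all and at most 12, crops included, and the job is handed in when it is done.

```bash
mkdir -p pics; ls; cat > h.py <<'E'
import numpy as np, cv2
from scipy.spatial.transform import Rotation as Ro
from plant import robot
def shot(n):
    s=robot.read_state(); c=robot.read_camera(n)
    c={k:(np.array(v) if k!='color' else v) for k,v in c.items()}
    if 'hand_eye' in c:
        T=np.eye(4);T[:3,:3]=Ro.from_rotvec(s['orientation']).as_matrix();T[:3,3]=s['tool_pos']
        W=T@c['hand_eye']; c['R']=W[:3,:3].T; c['t']=-c['R']@W[:3,3]
    return c
def save(c,f,box=None,k=1):
    im=c['color'][:,:,::-1]
    if box: im=im[box[1]:box[3],box[0]:box[2]]
    cv2.imwrite(f,cv2.resize(im,None,fx=k,fy=k,interpolation=cv2.INTER_CUBIC))
def ray(c,uv):
    p=cv2.undistortPoints(np.array([[uv]],float),c['mtx'],c['dist_coeffs'])[0,0]
    return -c['R'].T@c['t'], c['R'].T@np.array([p[0],p[1],1])
def onz(c,uv,z):
    o,d=ray(c,uv); return o+d*(z-o[2])/d[2]
def proj(c,X):
    return cv2.projectPoints(np.array([X],float),cv2.Rodrigues(c['R'])[0],c['t'],c['mtx'],c['dist_coeffs'])[0][0,0]
E
python3 - <<'E'
from h import *
s=robot.read_state(); print({k:np.round(s[k],3) for k in s})
a=shot('top');b=shot('side');w=shot('wrist')
import pickle; pickle.dump((a,b,w),open('p0.pkl','wb'))
save(a,'pics/top.png',k=1.4); save(b,'pics/side.png',k=1.4)
E
```

```text
pics
{'t': np.float64(0.0), 'q': array([-1.397,  0.131,  1.489,  0.   ,  1.523, -0.085]), 'dq': array([-0.001,  0.001,  0.001,  0.002, -0.002,  0.   ]), 'joint_torque': array([ 2.0000e-03, -5.5984e+01, -4.9175e+01,  7.7000e-02,  3.6000e-02,
       -0.0000e+00]), 'tool_pos': array([ 0.153, -0.579,  0.218]), 'orientation': array([-1.319,  1.017, -1.015]), 'force': array([0.536, 0.452, 0.116]), 'wrist_torque': array([ 0.019, -0.021, -0.018]), 'opening': np.float64(0.093)}
```

View pics/top.png

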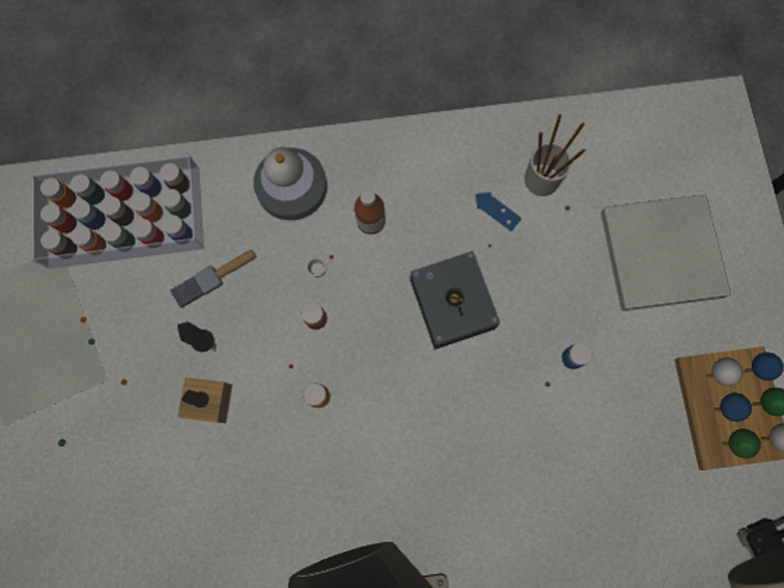

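View pics/side.png

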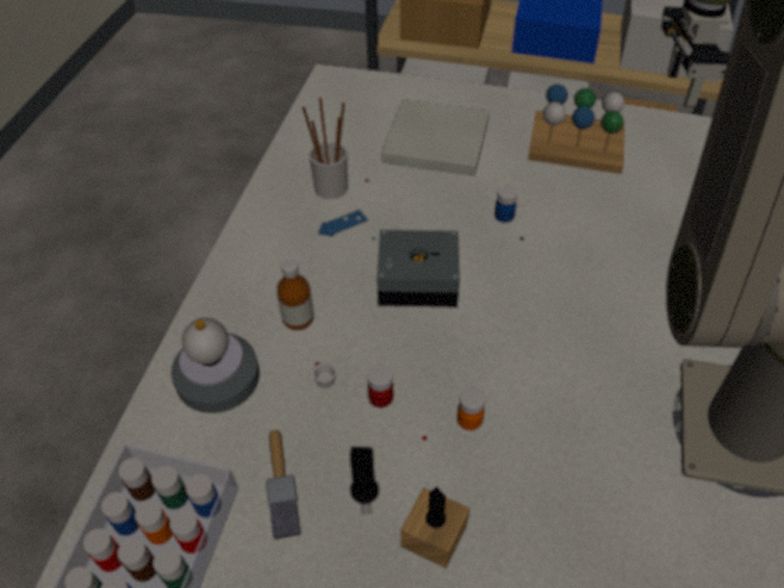

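The top view shows the stand with the tool at about (195,398), the control box at (455,298) with its rib at (461,310), and the larger look-alike tool lying at (197,337). The side view has the stand at (435,520) and the box at (418,260).

```bash
python3 - <<'E'
from h import *
import pickle
a,b,w=pickle.load(open('p0.pkl','rb'))
k=1.4
print('base',proj(a,[0,0,0])*k)
print('well',onz(a,np.array([455,297.5])/k,.07),onz(b,np.array([419,257.])/k,.07))
print('rib',onz(a,np.array([461,311])/k,.07),onz(b,np.array([435,254])/k,.07))
print('box corners',[onz(a,np.array(p)/k,.07).round(3) for p in [(411,273),(471,253),(498,325),(436,347)]])
print('stand top corners',[onz(a,np.array(p)/k,.06).round(3) for p in [(182,379),(226,382),(222,421),(179,418)]])
print('handle top',onz(a,np.array([188,400])/k,.134), onz(b,np.array([436,490])/k,.134),'flange',onz(a,np.array([199,398])/k,.064),onz(b,np.array([436,518])/k,.064))
f=lambda c,x0,y0,n,m:cv2.resize(c['color'][y0:y0+n,x0:x0+n,::-1],(m,m),interpolation=cv2.INTER_CUBIC)
cv2.imwrite('pics/crop1.png',np.clip(1.8*np.vstack([np.hstack([f(a,120,260,45,300),f(a,285,175,75,300)]),np.hstack([f(b,280,340,60,300),f(b,262,155,75,300)])]).astype(float),0,255))
E
```

```text
base [391.0123413  648.71966342]
well [ 0.57123839 -0.18894664  0.07      ] [ 0.57306158 -0.17958889  0.07      ]
rib [ 0.54561392 -0.19586426  0.07      ] [ 0.54758879 -0.19274974  0.07      ]
box corners [array([ 0.626, -0.117,  0.07 ]), array([ 0.649, -0.23 ,  0.07 ]), array([ 0.512, -0.257,  0.07 ]), array([ 0.488, -0.143,  0.07 ])]
stand top corners [array([0.491, 0.306, 0.06 ]), array([0.476, 0.23 , 0.06 ]), array([0.41 , 0.241, 0.06 ]), array([0.424, 0.315, 0.06 ])]
handle top [0.44530621 0.27506642 0.134     ] [0.45647236 0.2730983  0.134     ] flange [0.45361672 0.27720054 0.064     ] [0.4526929  0.27885761 0.064     ][ WARN:0@0.490] global loadsave.cpp:1063 imwrite_ Unsupported depth image for selected encoder is fallbacked to CV_8U.
```

View pics/crop1.png

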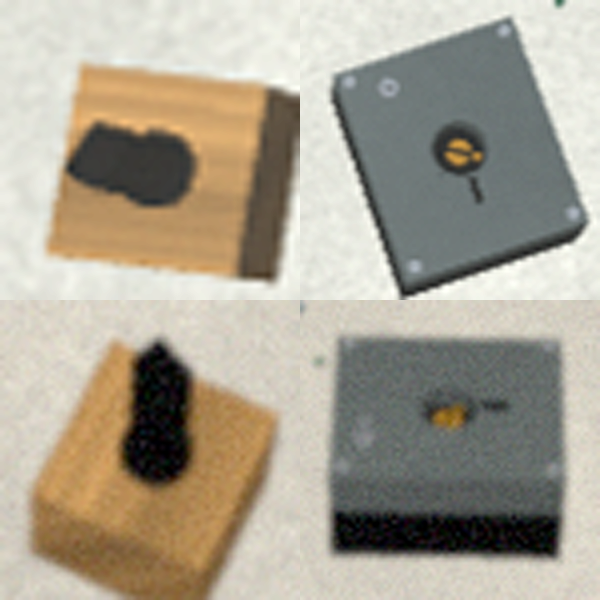

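The crops show the tool leaning in perspective with its flange at about (0.453, 0.277). The well, slot and rib are visible in the box. I'll look at the box with the wrist camera on the way.

```bash
python3 -m inch '[[-1,0.06,0.06,0.02,0],[-1,0.12,0.12,0.04,0],[-1,0.18,0.18,0.06,0],[-1,0.23,0.23,0.08,0],[-1,0.28,0.28,0.08,0],[-1,0.32,0.33,0.08,0],[-1,0.36,0.37,0.08,0],[-1,0.36,0.39,0.08,0]]'; python3 - <<'E'
from h import *
w=shot('wrist'); s=robot.read_state()
print(w['hand_eye'].round(3)); print(Ro.from_rotvec(s['orientation']).as_matrix().round(3), s['tool_pos'],s['q'].round(2))
print('well px',proj(w,[.572,-.188,.07]),'cam',-w['R'].T@w['t'])
import pickle;pickle.dump(w,open('w1.pkl','wb'))
save(w,'pics/w1.png',k=1.4)
E
```

```text
t: 1.15
tool_pos: [0.4914, -0.2202, 0.296]
orientation: [-1.32, 1.017, -1.016]
force: [-0.1, 0.4, -0.1]
opening: 0.0931
[[ 1.     0.001 -0.    -0.   ]
 [ 0.001 -0.285  0.958 -0.166]
 [ 0.    -0.958 -0.285  0.079]
 [ 0.     0.     0.     1.   ]]
[[ 0.261  0.002  0.965]
 [-0.965  0.005  0.261]
 [-0.004 -1.     0.003]] [ 0.4949188  -0.21374029  0.29627366] [-0.51 -0.05  1.54  0.01  1.66  0.8 ]
well px [270.02349337  97.06384092] cam [ 0.56772767 -0.20019603  0.4621114 ]
```

View pics/w1.png

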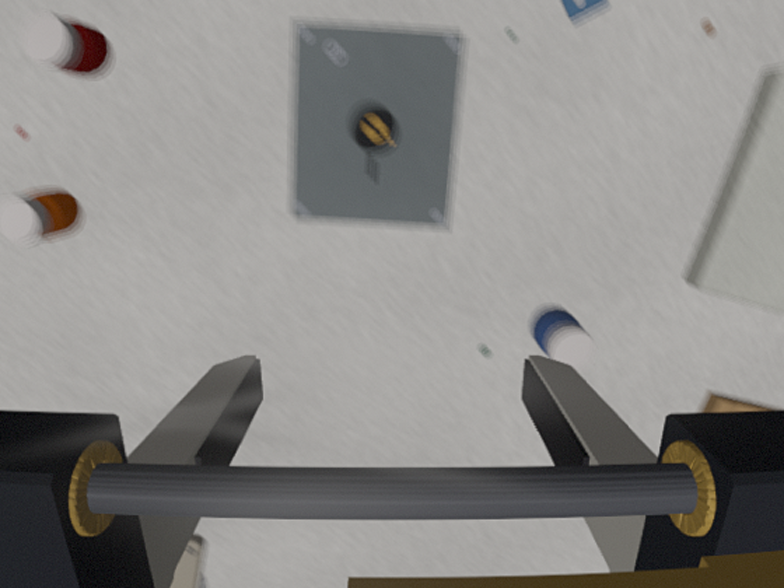

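Motion-blurred, but the box is at (375,125) with the brass slot visible. I'll settle lower for a sharp look.

```bash
python3 -m inch '[[-1,0.0,0.02,-0.04,0],[-1,0.0,0.03,-0.06,0],[-1,0.0,0.03,-0.06,0],[-1,0.0,0.03,-0.06,0]]'; python3 - <<'E'
from h import *
w=shot('wrist'); s=robot.read_state()
print(s['dq'].round(3))
print('well px',proj(w,[.572,-.188,.07]))
import pickle;pickle.dump(w,open('w2.pkl','wb'))
u,v=proj(w,[.572,-.188,.07]).astype(int)
x0=max(u-80,0);y0=max(v-60,0);print(x0,y0)
save(w,'pics/w2.png',[x0,y0,x0+160,y0+120],5)
E
```

```text
t: 1.7
tool_pos: [0.4951, -0.1845, 0.2373]
orientation: [-1.317, 1.012, -1.012]
force: [0.1, -0.5, 0.1]
opening: 0.0929
[-0.003 -0.004 -0.006  0.001 -0.002  0.002]
well px [307.1918496  111.68704809]
227 51
```

View pics/w2.png

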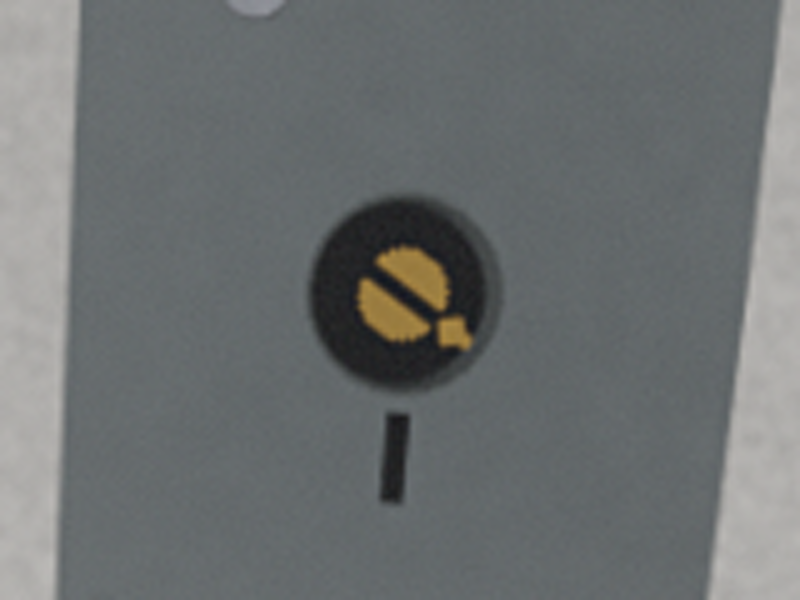

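Sharp view (crop origin 227,51, ×5): well centre at (406,294), rib from (399,413) to (391,503), slot running (368,275)–(440,318), arrow at (455,332).

```bash
python3 - <<'E'
from h import *
import pickle; w=pickle.load(open('w2.pkl','rb'))
P=lambda x,y,z:onz(w,(227+(x+.5)/5-.5,51+(y+.5)/5-.5),z)
c=P(406,294,.07); r=P(395,458,.073); print('well',c,'rib',r,np.linalg.norm((r-c)[:2]))
ang=lambda a,b:np.degrees(np.arctan2(*(b-a)[1::-1]))
print('ribdir out',ang(P(399,413,.073),P(391,503,.073)),'c->r',ang(c,r))
print('edges L,R dir',ang(P(78,60,.07),P(60,560,.07)),ang(P(777,60,.07),P(712,560,.07)))
h=P(403,293,.06); print('hub',h,'slot',ang(P(372,275,.06),P(440,319,.06)),'arrow',ang(h,P(456,333,.06)))
# top cam: handle orientation from mask
a=pickle.load(open('p0.pkl','rb'))[0]
g=cv2.cvtColor(a['color'],cv2.COLOR_RGB2GRAY); x0,y0=122,262
cr=(g[y0:y0+38,x0:x0+42]); 
for row in cr[8:32,4:34]: print(''.join('#' if v<45 else '.' for v in row))
E
```

```text
well [ 0.57403229 -0.18797047  0.07      ] rib [ 0.54614397 -0.19379949  0.073     ] 0.02849097825835203
ribdir out -168.99735645163875 c->r -168.19440342956284
edges L,R dir -168.4280484445715 -169.06352476436464
hub [ 0.57415584 -0.18809624  0.06      ] slot -106.69074342207436 arrow -110.69098953309837
..............................
..............................
..............................
..............................
..............................
..............................
..............................
..............................
..............................
........####..................
.......########.###...........
......###############.........
......################........
.....##################.......
....###################.......
....###################.......
.....#################........
.......###############........
..........############........
.............########.........
...............####...........
..............................
..............................
..............................
```

```bash
python3 -m inch '[[-1,-0.01,0.06,0.03,0],[-1,-0.02,0.12,0.06,0],[-1,-0.03,0.18,0.06,0],[-1,-0.06,0.23,0.06,0],[-1,-0.08,0.29,0.06,0],[-1,-0.09,0.35,0.06,0],[-1,-0.10,0.37,0.06,0],[-1,-0.10,0.37,0.06,0]]'; python3 - <<'E'
from h import *
w=shot('wrist'); s=robot.read_state()
print(s['dq'].round(3),s['tool_pos'],s['q'].round(2))
print('tool px',proj(w,[.453,.277,.134]),proj(w,[.453,.277,.06]))
import pickle;pickle.dump(w,open('w3.pkl','wb'))
save(w,'pics/w3.png',k=1.4)
E
```

```text
t: 2.75
tool_pos: [0.3955, 0.1863, 0.2992]
orientation: [-1.315, 1.009, -1.012]
force: [-0.2, -0.9, 0.5]
opening: 0.0931
[-0.036  0.002  0.007 -0.004 -0.003 -0.005] [0.39590543 0.18527649 0.29892601] [ 0.32 -0.35  1.79  0.    1.69  1.63]
tool px [198.12185246 105.70386488] [213.15118707 105.88690565]
```

View pics/w3.png

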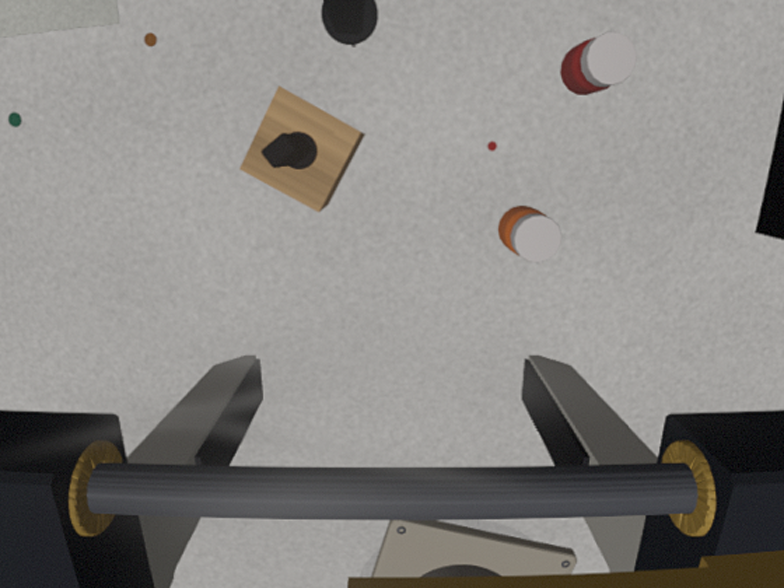

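The tool is seen at (290,150) in its stand, handle pointing left in perspective, and the larger tool at (350,15). I'll put the camera straight above it.

```bash
python3 -m inch '[[-1,-0.01,0.05,-0.03,0],[-1,-0.015,0.079,-0.06,0],[-1,-0.015,0.079,-0.06,0],[-1,-0.015,0.079,-0.06,0],[-1,-0.015,0.079,-0.06,0]]'; python3 - <<'E'
from h import *
w=shot('wrist'); s=robot.read_state()
print(s['dq'].round(3),s['tool_pos'])
import pickle;pickle.dump(w,open('w4.pkl','wb'))
u,v=proj(w,[.453,.277,.1]).astype(int)
x0=max(u-80,0);y0=max(v-60,0);print(x0,y0)
c=np.clip(w['color'][y0:y0+120,x0:x0+160,::-1]*2.5,0,255).astype('uint8')
cv2.imwrite('pics/w4.png',cv2.resize(c,None,fx=5,fy=5,interpolation=cv2.INTER_CUBIC))
E
```

```text
t: 3.42
tool_pos: [0.3823, 0.2634, 0.2406]
orientation: [-1.312, 1.01, -1.015]
force: [-1.2, -1.0, 0.4]
opening: 0.093
[ 0.004  0.002  0.005  0.002 -0.003  0.005] [0.38213045 0.26351044 0.24045636]
206 54
```

View pics/w4.png

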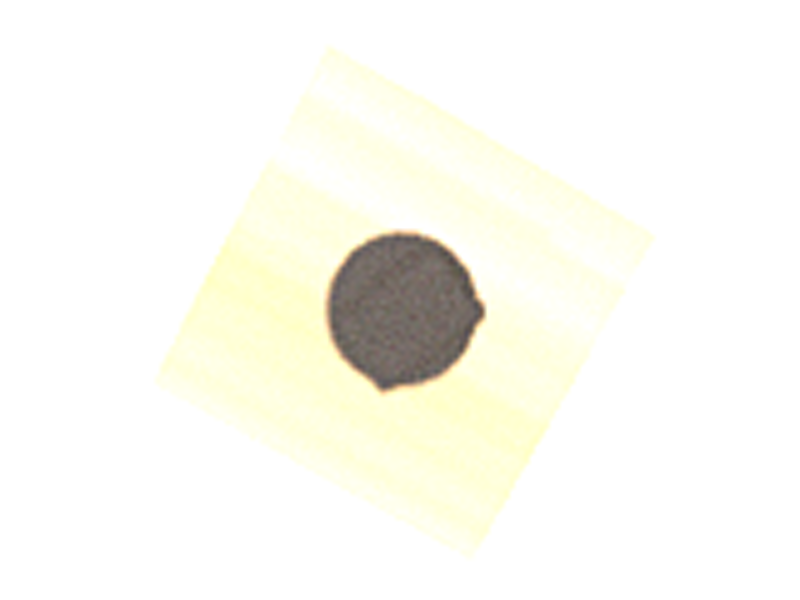

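Looking straight down: flange disc centred near (402,308), with handle corners poking out at (484,313) and (384,390), i.e. one 20 mm side.

```bash
python3 - <<'E'
from h import *
import pickle; w=pickle.load(open('w4.pkl','rb'))
P=lambda x,y,z:onz(w,(206+(x+.5)/5-.5,54+(y+.5)/5-.5),z)
a,b=P(384,389,.134),P(483,313,.134); d=b-a; print(np.linalg.norm(d)); th=np.arctan2(d[1],d[0]); print('handle x dir deg',np.degrees(th))
n=np.array([-np.sin(th),np.cos(th),0])
fl=P(402,308,.064); 
for sg in(1,-1): print('centre top',(a+b)/2+sg*.007*n)
print('flange',fl)
s=robot.read_state();M=Ro.from_rotvec(s['orientation']).as_matrix();print('jaw x dir',np.degrees(np.arctan2(M[1,0],M[0,0])))
cn=[P(*p,.06) for p in [(328,47),(653,238),(473,556),(156,381)]];print(np.round(cn,4),np.mean(cn,0))
g=cv2.bilateralFilter(cv2.GaussianBlur(w['color'],(3,3),0),5,15,3)[100:135,268:306]
g=cv2.cvtColor(g,cv2.COLOR_RGB2GRAY).astype(float)
g=np.clip((g-g.min())*12,0,255).astype('uint8'); cv2.imwrite('pics/w4b.png',cv2.resize(g,None,fx=14,fy=14))
w=pickle.load(open('w2.pkl','rb'));hsv=cv2.cvtColor(w['color'],cv2.COLOR_RGB2HSV)
m=((hsv[...,1]>90)&(hsv[...,2]>90)).astype('uint8'); m[:90]=0;m[130:]=0;m[:,:285]=0;m[:,335:]=0
n_,l,st,c=cv2.connectedComponentsWithStats(m)
print(st,c)
for i in range(1,n_):
  if st[i,4]>20:
    q=np.argwhere(l==i)[:,::-1]; p=np.array([onz(w,x,.06)[:2] for x in q]); e=np.linalg.eigh(np.cov(p.T))[1][:,1]
    print(p.mean(0),'axis',np.degrees(np.arctan2(e[1],e[0])))
E
```

```text
0.018001039413080684
handle x dir deg -37.69930411892704
centre top [0.45263637 0.27773055 0.134     ]
centre top [0.44407513 0.26665332 0.134     ]
flange [0.45206866 0.27696737 0.064     ]
jaw x dir -74.96106818045064
[[0.4927 0.3017 0.06  ]
 [0.4762 0.2359 0.06  ]
 [0.4112 0.2517 0.06  ]
 [0.4274 0.3176 0.06  ]] [0.45188179 0.276749   0.06      ]
[[     0      0    560    420 234974]
 [   302    100     15     13     97]
 [   299    107     14     12     98]
 [   315    114      6      7     31]] [[279.47206499 209.59524458]
 [309.96907216 105.42268041]
 [304.33673469 113.37755102]
 [317.38709677 117.09677419]]
[ 0.57802186 -0.18959376] axis 68.87013652129015
[ 0.56990557 -0.18661734] axis 69.6154701752384
[ 0.56987333 -0.19901223] axis 54.68308102950921
```

View pics/w4b.png

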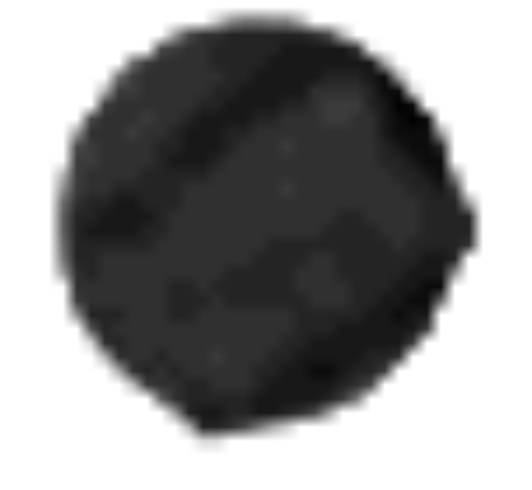

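Handle long side points at −37.7° with the axis at (0.452, 0.277). Slot line is at 69.5°, rib at −168.6°, so the screw has about 58° to go. Because of the last joint's range, I turn the gripper +127°.

```bash
python3 -m inch '[[-1,0.02,0.005,-0.02,0.18],[-1,0.04,0.01,-0.04,0.36],[-1,0.06,0.013,-0.05,0.54],[-1,0.07,0.0135,-0.06,0.72],[-1,0.07,0.0135,-0.06,0.90],[-1,0.07,0.0135,-0.06,1.08],[-1,0.07,0.0135,-0.06,1.26],[-1,0.07,0.0135,-0.06,1.44]]'; python3 - <<'E'
from h import *
s=robot.read_state();M=Ro.from_rotvec(s['orientation']).as_matrix();y=np.degrees(np.arctan2(M[1,0],M[0,0]));print('jaw',y,'to go rad',np.radians(52.3-y),s['q'].round(2),np.array([.452,.277,.08])-s['tool_pos'], M[:,1])
E
```

```text
t: 4.47
tool_pos: [0.453, 0.2765, 0.1814]
orientation: [-1.559, -0.105, 0.109]
force: [0.3, -0.2, -0.5]
opening: 0.0927
jaw 7.829173004728294 to go rad 0.7761623521522679 [ 0.44 -0.04  1.73  0.01  1.45  0.31] [-0.00096218  0.00051272 -0.10143571] [-0.00279939  0.00930039 -0.99995283]
```

```bash
python3 -m inch '[[-1,0,0,0,0.18],[-1,-0.001,0,0,0.36],[-1,-0.001,0,0,0.54],[-1,-0.001,0,-0.015,0.72],[-1,-0.001,0,-0.04,0.776],[-1,-0.001,0.0,-0.07,0.776],[-1,-0.001,0,-0.10,0.776],[-1,-0.001,0,-0.10,0.776]]'; python3 - <<'E'
from h import *
s=robot.read_state();M=Ro.from_rotvec(s['orientation']).as_matrix();y=np.degrees(np.arctan2(M[1,0],M[0,0]));print('jaw',y,s['tool_pos'],M[:,1])
E
```

```text
t: 5.48
tool_pos: [0.4507, 0.2751, 0.0797]
orientation: [-1.443, -0.703, 0.718]
force: [-0.9, 0.1, 0.4]
opening: 0.0927
jaw 52.23962208993195 [0.45073379 0.27508366 0.07969742] [-0.01211335  0.00283684 -0.99992261]
```

```bash
python3 -m inch '[[-1,0.001,0.002,0,0],[0.3,0.001,0.002,0,0],[1,0.001,0.002,0,0],[1,0.001,0.002,0,0],[1,0.001,0.002,0,0],[1,0.001,0.002,0,0],[1,0.001,0.002,0,0]]' 20; python3 - <<'E'
from h import *
s=robot.read_state();M=Ro.from_rotvec(s['orientation']).as_matrix();y=np.degrees(np.arctan2(M[1,0],M[0,0]));print('jaw',y,s['tool_pos'],s['force'].round(2),s['wrist_torque'].round(3),s['opening'])
E
```

```text
t: 6.35
tool_pos: [0.4517, 0.2771, 0.0797]
orientation: [-1.443, -0.703, 0.719]
force: [0.5, 0.1, 0.4]
opening: 0.0373
jaw 52.24064980558356 [0.45169462 0.27707962 0.07966769] [0.46 0.12 0.35] [ 0.012 -0.125  0.033] 0.03732029492818278
```

```bash
python3 -m inch '[[1,0,0,0,0],[1,0,0,0,0],[1,0,0,0,0]]' 20; python3 - <<'E'
from h import *
s=robot.read_state();print(s['tool_pos'],s['force'].round(2),s['wrist_torque'].round(3),s['opening'])
E
```

```text
t: 6.72
tool_pos: [0.4517, 0.2771, 0.0796]
orientation: [-1.443, -0.703, 0.719]
force: [0.8, 0.2, 0.7]
opening: 0.0137
[0.4516552  0.27706138 0.07963778] [0.77 0.21 0.7 ] [-0.013 -0.149  0.004] 0.013698473135884815
```

Grasped (opening 13.7 mm). Lift.

```bash
python3 -m inch '[[1,0,0,0.02,0],[1,0,0,0.05,0],[1,0,0,0.09,0],[1,0.0,0,0.125,0],[1,0.01,-0.04,0.145,-0.1],[1,0.02,-0.09,0.145,-0.28],[1,0.035,-0.145,0.145,-0.46],[1,0.05,-0.2,0.145,-0.64]]'; python3 -m inch '[[1,0.013,-0.055,0,-0.18],[1,0.026,-0.11,0,-0.36],[1,0.04,-0.16,0,-0.5],[1,0.055,-0.21,0,-0.6],[1,0.06,-0.24,0,-0.6],[1,0.06,-0.24,0,-0.6]]';  python3 - <<'E'
from h import *
s=robot.read_state();M=Ro.from_rotvec(s['orientation']).as_matrix();y=np.degrees(np.arctan2(M[1,0],M[0,0]));print('jaw',y,'turn',np.radians(-20.5-y),np.array([.574,-.188,.15])-s['tool_pos'],s['force'].round(2),s['wrist_torque'].round(3),s['opening'],s['q'].round(2))
E
```

```text
t: 7.72
tool_pos: [0.5019, 0.0755, 0.2248]
orientation: [-1.55, -0.204, 0.214]
force: [0.8, 0.4, -1.4]
opening: 0.0139
t: 8.48
tool_pos: [0.5617, -0.1666, 0.2243]
orientation: [-1.543, 0.266, -0.261]
force: [0.9, -0.0, -0.1]
opening: 0.0138
jaw -19.285388275343955 turn -0.021198973728574776 [ 0.01233335 -0.02138551 -0.07431052] [ 0.86 -0.   -0.08] [-0.068 -0.042  0.05 ] 0.013758146615869432 [-0.38  0.09  1.52  0.01  1.54 -0.05]
```

```bash
python3 -m inch '[[1,0.012,-0.021,-0.03,-0.021],[1,0.012,-0.0215,-0.06,-0.021],[1,0.012,-0.0215,-0.066,-0.021],[1,0.012,-0.0215,-0.066,-0.021]]';  python3 - <<'E'
from h import *
w=shot('wrist');b=shot('side')
s=robot.read_state();M=Ro.from_rotvec(s['orientation']).as_matrix();y=np.degrees(np.arctan2(M[1,0],M[0,0]));print('jaw',y,s['tool_pos'],s['force'].round(2),s['wrist_torque'].round(3),M[:,1])
tip=s['tool_pos']+M[:,1]*.0696; print(tip,proj(w,tip),proj(b,tip))
import pickle;pickle.dump((w,b),open('w5.pkl','wb'))
u,v=proj(w,tip).astype(int);x0,y0=u-60,v-60
U,V=proj(b,tip).astype(int);X,Y=U-60,V-60; print(x0,y0,X,Y)
f=lambda c,x,y:cv2.resize(np.clip(c['color'][y:y+120,x:x+80+40,::-1]*1.6,0,255).astype('uint8'),(400,400),interpolation=cv2.INTER_CUBIC)
cv2.imwrite('pics/w5.png',np.hstack([f(w,x0,y0),f(b,X,Y)]))
E
```

```text
t: 8.98
tool_pos: [0.5736, -0.1872, 0.1586]
orientation: [-1.541, 0.282, -0.276]
force: [-0.5, -0.3, -0.5]
opening: 0.0138
jaw -20.43989365762125 [ 0.57451846 -0.18778165  0.16012544] [ 0.98 -0.23 -0.95] [-0.083 -0.098 -0.048] [ 9.65199368e-04  1.13625582e-02 -9.99934978e-01]
[ 0.57458564 -0.18699082  0.09052996] [282.29265847 226.78092289] [299.44271438 175.32434881]
222 166 239 115
```

View pics/w5.png

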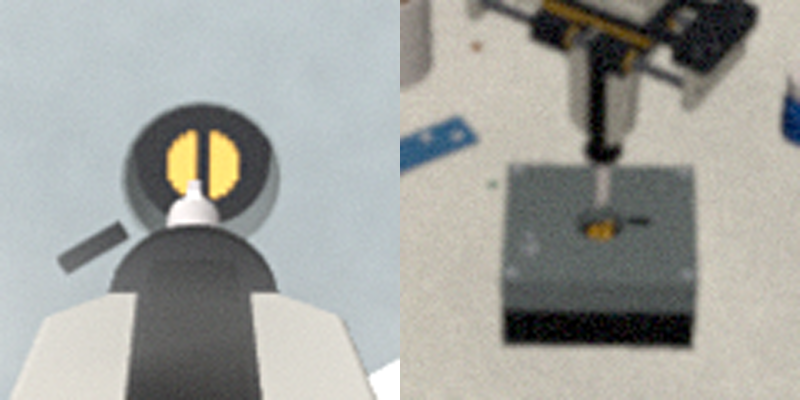

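Left: from the wrist camera the blade (tip at (194,182) crop) is seen edge-on, just left of the slot at x≈203; the two look parallel. Right: the tool is above the well.

```bash
python3 - <<'E'
from h import *
import pickle; w,b=pickle.load(open('w5.pkl','rb'))
im=w['color'].astype(int); hsv=cv2.cvtColor(w['color'],cv2.COLOR_RGB2HSV)
x0,y0=222,166
g=im.sum(2)//3
br=(hsv[...,1]>90)&(hsv[...,2]>90)
for y in range(y0+36,y0+64): print(y,''.join('B' if br[y,x] else ('W' if g[y,x]>110 else '.') for x in range(x0+44,x0+80)))
jaw=np.radians(-20.44); e=np.array([np.cos(jaw),np.sin(jaw),0]); f=np.array([-np.sin(jaw),np.cos(jaw),0])
P=lambda u,v,z:onz(w,(u,v),z)
L=lambda u,v,z:(P(u,v,z)@e*1000).round(2)
# slot edges per row via grayscale sub-pixel centre (dark weighting)
for y in range(205,219):
    xs=np.arange(277,290); s=im[y,277:290,0]; wt=np.clip(s.max()-s-40,0,None); u=(xs*wt).sum()/wt.sum(); print(y,u.round(2),L(u,y,.062), im[y,272:294,0])
for y in range(217,232): print(y, g[y,268:292])
E
```

```text
202 .................................WWW
203 ..................................WW
204 ...................................W
205 ............BBB....BBB..............
206 ..........BBBBB....BBBB.............
207 .........BBBBBB....BBBBB............
208 ........BBBBBBB....BBBBBBB..........
209 ........BBBBBBB....BBBBBBB..........
210 .......BBBBBBBB....BBBBBBBB.........
211 ......BBBBBBBBB....BBBBBBBB.........
212 ......BBBBBBBBB....BBBBBBBBB........
213 ......BBBBBBBBB....BBBBBBBBB........
214 ......BBBBBBBBB....BBBBBBBBB........
215 ......BBBBBBBBB....BBBBBBBBB........
216 ......BBBBBBBBB....BBBBBBBBB........
217 ......BBBBBBBBB....BBBBBBBBB........
218 ......BBBBBBBBB....BBBBBBBBB........
219 ......BBBBBBBBB....BBBBBBBBB........
220 .......BBBBBWWWW...BBBBBBBB.........
221 ........BBBBWWWW...BBBBBBB..........
222 ........BBBBWWWW...BBBBBBB..........
223 .........BBBWWWW...BBBBBB...........
224 ..........B.WWWW...BBBBB............
225 ...........WWWWWW..BBB..............
226 .........WWWWWWWWW..................
227 ........WWWWWWWWWWW.................
228 .......WWWWWWWWWWWWW..........
[... 2413 characters left out ...]
  45  40  37  56  93 139 173 169 166 163 134  94  61  79
  92  75  51  43  43  36]
226 [ 49  43  47  44  41  44  79 140 149 154 157 149 143 144 136 124  97  69
  54  45  40  40  45  42]
227 [ 54  46  45  42  42  74 139 160 158 155 151 147 143 140 136 128 118 101
  62  39  40  45  43  42]
228 [ 66  53  45  38  49 115 154 158 156 153 151 149 145 140 134 129 124 111
  80  50  41  41  40  42]
229 [ 71  68  55  44  68 139 156 156 155 154 150 148 144 140 134 126 120 111
  98  60  42  44  46  41]
230 [ 74  71  70  61  98 148 156 156 155 153 152 148 144 140 134 127 120 111
 101  74  45  40  40  42]
231 [ 69  71  71  77 120 151 155 156 155 157 154 150 148 144 136 132 122 110
 103  76  47  42  50  59]
```

```bash
python3 - <<'E'
from h import *
import pickle; w,b=pickle.load(open('w5.pkl','rb'))
jaw=np.radians(-20.44); e=np.array([np.cos(jaw),np.sin(jaw),0]); f=np.array([-np.sin(jaw),np.cos(jaw),0])
for u in(277.5,279.7,281.6): print(u,(onz(w,(u,221),.0905)@e*1000).round(2))
for z in(.054,.060,.066): 
  print(z,'slot',(onz(w,(282.5,214),z)@e*1000).round(2),'hub fwd', [(onz(w,(282.5,v),z)@f*1000).round(2) for v in (204.7,)])
for z in (.0905,): print('tip near edge fwd',(onz(w,(279.7,223),z)@f*1000).round(2),(onz(w,(279.7,219.7),z)@f*1000).round(2))
W=np.array([.574,-.188,.07]);print('well e,f',W@e*1000,W@f*1000, 'cmd tip', np.array([.5746,-.187,0])@e*1000,np.array([.5746,-.187,0])@f*1000)
o=-w['R'].T@w['t'];print('cam e',o@e*1000,'z',o[2])
E
```

```text
277.5 600.49
279.7 601.96
281.6 603.24
0.054 slot 603.87 hub fwd [np.float64(31.27)]
0.06 slot 603.86 hub fwd [np.float64(32.83)]
0.066 slot 603.86 hub fwd [np.float64(34.4)]
tip near edge fwd 28.1 30.41
well e,f 603.5145944492735 24.292679694278537 cmd tip 603.7275911878236 25.43925389133997
cam e 603.5349830692454 z 0.32566809170902306
```

Relative to the slot the blade is 1.85 mm off along −jaw; shift (+1.7, −0.65) mm and descend to just inside the well.

```bash
cat > st.py <<'E'
from h import *
s=robot.read_state();M=Ro.from_rotvec(s['orientation']).as_matrix();y=np.degrees(np.arctan2(M[1,0],M[0,0]))
print('t %.2f jaw %.2f pos'%(s['t'],y),(s['tool_pos']*1000).round(2),'tipz %.2f'%(1000*s['tool_pos'][2]-69.6),'F',s['force'].round(2),'T',s['wrist_torque'].round(3),'tilt',M[:2,1].round(4),'op',round(float(s['opening'])*1000,2))
E
python3 -m inch '[[1,0.0017,-0.0006,0,0],[1,0.0017,-0.0006,-0.01,0],[1,0.0017,-0.0006,-0.018,0],[1,0.0017,-0.0006,-0.018,0],[1,0.0017,-0.0006,-0.018,0]]'; python3 st.py
python3 -m inch '[[1,0,0,-0.002,0],[1,0,0,-0.004,0],[1,0,0,-0.004,0]]'; python3 st.py
```

```text
t: 9.7
tool_pos: [0.5761, -0.1884, 0.1419]
orientation: [-1.541, 0.281, -0.278]
force: [0.8, 0.3, -1.1]
opening: 0.0138
t 9.70 jaw -20.45 pos [ 576.07 -188.37  141.89] tipz 72.29 F [ 0.79  0.25 -1.13] T [-0.055 -0.06   0.013] tilt [0.0005 0.0116] op 13.76
t: 10.07
tool_pos: [0.576, -0.1884, 0.1377]
orientation: [-1.541, 0.281, -0.278]
force: [-0.7, 0.6, 0.4]
opening: 0.014
t 10.07 jaw -20.45 pos [ 575.96 -188.38  137.73] tipz 68.13 F [-0.75  0.57  0.38] T [-0.041 -0.093  0.001] tilt [0.0003 0.0116] op 13.96
```

```bash
python3 - <<'E'
from h import *
w=shot('wrist'); im=w['color'].astype(int);hsv=cv2.cvtColor(w['color'],cv2.COLOR_RGB2HSV)
br=(hsv[...,1]>90)&(hsv[...,2]>90);g=im.sum(2)//3
for y in range(196,226): print(y,''.join('B' if br[y,x] else ('W' if g[y,x]>110 else '.') for x in range(262,304)))
for y in (206,208,210,212,214,216,218): print(y,im[y,274:292,0],g[y,274:292])
import pickle;pickle.dump(w,open('w6.pkl','wb'))
E
python3 -m inch '[[1,0,0,-0.001,0],[1,0,0,-0.002,0],[1,0,0,-0.002,0]]'; python3 st.py
```

```text
196 WWWWWWWWWWWWWWWWWWWWWWWWWWWWWWWWWWWWWWWWWW
197 WWWWWWWWWWWWWWWWWWWWWWWWWWWWWWWWWWWWWWWWWW
198 WWWWWWWWWWWWWWWWWWWWWWWWWWWWWWWWWWWWWWWWWW
199 WWWWWWWWWWWWWWWWWWWWWWWWWWWWWWWWWWWWWWWWWW
200 WWWWWWWWWWWWWWWWWWWWWWWWWWWWWWWWWWWWWWWWWW
201 WWWWWWWWWWWWWWWWWWWWWWWWWWWWWWWWWWWWWWWWWW
202 WWWWWWWWWWWWWWWWWWWWWWWWWWWWWWWWWWWWWWWWWW
203 WWWWWWWWWWWW.........WWWWWWWWWWWWWWWWWWWWW
204 WWWWWWWW.................WWWWWWWWWWWWWWWWW
205 WWWWW......................WWWWWWWWWWWWWWW
206 WWW...........................WWWWWWWWWWWW
207 W..............................WWWWWWWWWWW
208 ................................WWWWWWWWWW
209 ..................................WWWWWWWW
210 ...................................WWWWWWW
211 ....................................WWWWWW
212 ............BB.....BBB...............WWWWW
213 .........BBBBBB....BBBBB.............WWWWW
214 .........BBBBBB....BBBBB..............WWWW
215 .......BBBBBBBB....BBBBBBB.............WWW
216 .......BBBBBBBB....BBBBBBBB............WWW
217 ......BBBBBBBBB....BBBBBBBB.............WW
218 ......BBBBBBBBB....BBBBBBBBB............WW
219 .....BBBBBBBBBB
[... 842 characters left out ...]
20  52  39  35  65 174 181 171 143 136  90  52  43  35  41  39] [134 136  92  48  41  39  55 129 135 127 105 101  71  48  43  39  43  40]
216 [181 185 123  53  38  31  66 176 182 181 180 181 163 150  93  49  42  41] [137 140  94  49  40  35  54 131 137 137 134 135 122 112  71  46  44  42]
218 [180 184 124  50  36  29  63 175 183 178 177 178 179 182 156 119  64  42] [135 137  95  46  38  35  52 130 137 134 134 134 134 136 117  89  54  44]
t: 10.5
tool_pos: [0.5759, -0.1883, 0.1357]
orientation: [-1.541, 0.281, -0.278]
force: [-0.0, -0.5, -0.0]
opening: 0.0141
t 10.50 jaw -20.45 pos [ 575.94 -188.33  135.69] tipz 66.09 F [-0.03 -0.49 -0.04] T [-0.059 -0.049 -0.007] tilt [0.0002 0.0117] op 14.1
```

```bash
python3 - <<'E'
from h import *
import pickle; w=pickle.load(open('w6.pkl','rb')); im=w['color'].astype(int);g=im.sum(2)//3
e=np.array([np.cos(np.radians(-20.45)),np.sin(np.radians(-20.45)),0])
for y in range(219,225): print(y,g[y,272:288])
def edges(y,a,b,src):
    pass
for z in (.054,.060,.066): print(z,'slot',[(onz(w,(u,217),z)@e*1000).round(2) for u in (276.3,278.25,280.3)])
for u in (278,279.9,281.5): print(u,(onz(w,(u,222),.068)@e*1000).round(2))
E
```

```text
219 [133 134 136 138  91  46  46  54  65 128 134 136 133 134 133 136]
220 [134 134 136 139  90  51 112 139 142 147 140 133 135 134 136 135]
221 [134 134 136 137  87  56 139 154 152 149 138 133 133 133 134 133]
222 [133 134 136 136  87  56 140 153 148 147 139 132 134 134 133 135]
223 [136 134 136 134  85  63 170 180 178 165 142 132 133 135 134 134]
224 [133 134 135 132  85  84 194 207 204 191 154 135 135 133 133 135]
0.054 slot [np.float64(602.22), np.float64(603.61), np.float64(605.07)]
0.06 slot [np.float64(602.3), np.float64(603.66), np.float64(605.09)]
0.066 slot [np.float64(602.39), np.float64(603.71), np.float64(605.1)]
278 603.56
279.9 604.84
281.5 605.92
```

Blade sits about 1 mm to the +jaw side of the slot at this closer range; correct and feel down.

```bash
for i in 1; do python3 -m inch '[[1,-0.0009,0.0003,0,0],[1,-0.0009,0.0003,-0.001,0],[1,-0.0009,0.0003,-0.001,0]]' >/dev/null; python3 st.py; done
python3 -m inch '[[1,0,0,-0.001,0],[1,0,0,-0.001,0]]' >/dev/null; python3 st.py
python3 -m inch '[[1,0,0,-0.001,0],[1,0,0,-0.001,0]]' >/dev/null; python3 st.py
```

```text
t 10.88 jaw -20.45 pos [ 574.95 -187.99  134.56] tipz 64.96 F [ 0.02 -0.23 -0.26] T [-0.008 -0.031 -0.041] tilt [0.     0.0118] op 14.06
t 11.12 jaw -20.45 pos [ 574.87 -187.94  133.4 ] tipz 63.80 F [-0.27 -0.17 -0.54] T [-0.055 -0.058 -0.   ] tilt [-0.0002  0.0119] op 13.85
t 11.38 jaw -20.45 pos [ 574.81 -187.93  132.26] tipz 62.66 F [ 0.35  0.2  -0.04] T [-0.056 -0.128  0.014] tilt [-0.0004  0.0119] op 14.11
```

```bash

python3 -m inch '[[1,0,0,-0.001,0],[1,0,0,-0.001,0]]' >/dev/null; python3 st.py
python3 -m inch '[[1,0,0,-0.001,0],[1,0,0,-0.001,0]]' >/dev/null; python3 st.py
```

```text
t 11.62 jaw -20.45 pos [ 574.72 -187.91  131.13] tipz 61.53 F [ 0.55 -0.04  0.04] T [-0.081 -0.125  0.019] tilt [-0.0006  0.012 ] op 13.72
t 11.88 jaw -20.45 pos [ 574.63 -187.87  129.95] tipz 60.35 F [-0.03 -0.1  -0.21] T [-0.027 -0.068 -0.037] tilt [-0.0008  0.0121] op 13.86
```

```bash

python3 -m inch '[[1,0,0,-0.001,0],[1,0,0,-0.001,0]]' >/dev/null; python3 st.py
python3 - <<'E'
from h import *
w=shot('wrist'); im=w['color'].astype(int);hsv=cv2.cvtColor(w['color'],cv2.COLOR_RGB2HSV)
br=(hsv[...,1]>90)&(hsv[...,2]>90);g=im.sum(2)//3
for y in range(208,234): print(y,''.join('B' if br[y,x] else ('W' if g[y,x]>110 else '.') for x in range(262,304)))
E
```

```text
t 12.12 jaw -20.45 pos [ 574.56 -187.82  128.83] tipz 59.23 F [ 0.33 -0.61 -1.02] T [-0.092 -0.061  0.007] tilt [-0.001   0.0122] op 13.91
208 WWWWWWWWW...................WWWWWWWWWWWWWW
209 WWWWWW.........................WWWWWWWWWWW
210 WWWW.............................WWWWWWWWW
211 WWW...............................WWWWWWWW
212 WW..................................WWWWWW
213 .....................................WWWWW
214 ......................................WWWW
215 .......................................WWW
216 .............BBB.....BBBB...............WW
217 ...........BBBBBB....BBBBBB.............WW
218 ..........BBBBBBB....BBBBBB..............W
219 .........BBBBBBBB....BBBBBBBB.............
220 .........BBBBBBBWWWW.BBBBBBBBB............
221 ........BBBBBBBBWWWW.BBBBBBBBB............
222 .......BBBBBBBBBWWWW.BBBBBBBBBB...........
223 .......BBBBBBBBBWWWW.BBBBBBBBBB...........
224 .......BBBBBBBBBWWWW.BBBBBBBBBB...........
225 .......BBBBBBBBWWWWWWWBBBBBBBBB...........
226 .......BBBBBBWWWWWWWWWWBBBBBBBB...........
227 .......BBBBBWWWWWWWWWWWWBBBBBBB...........
228 .......BBBBWWWWWWWWWWWWWBBBBBBB...........
229 .......BBBBWWWWWWWWWWWW..BBBBBB...........
230 .......BBBWWWWWWWWWWWWW..BBBBBB...........
231 .......BBBWWWWWWWWWWWWWW.BBBBBB...........
232 .......BBBWWWWWWWWWWWWWW.WBBBB............
233 ........BBWWW............BBBBB............
```

Slot is now ~1 px (0.7 mm) to the right of the blade (drift plus over-correction); shift back and go on feeling.

```bash

python3 -m inch '[[1,0.0007,-0.0003,0,0],[1,0.0007,-0.0003,0,0]]' >/dev/null; python3 st.py
python3 - <<'E'
from h import *
w=shot('wrist'); g=w['color'][...,0].astype(int)
for y in (219,220,221,222,223,224): print(y,g[y,274:290])
E
python3 -m inch '[[1,0.0001,0,-0.001,0],[1,0.0001,0,-0.001,0]]' >/dev/null; python3 st.py
```

```text
t 12.43 jaw -20.45 pos [ 575.37 -188.17  128.95] tipz 59.35 F [-0.08  0.19  0.06] T [-0.087 -0.049 -0.056] tilt [-0.0008  0.0121] op 13.99
219 [178 182 186 108  47  56  52  68 172 183 182 180 180 163 138 100]
220 [180 182 184 109 110 144 147 126 176 182 180 179 180 172 164 119]
221 [179 180 183 108 135 155 154 134 174 180 180 179 179 180 180 150]
222 [179 181 182 107 139 155 153 132 171 180 180 180 179 181 182 165]
223 [178 181 181 109 168 183 180 153 174 181 180 178 180 181 181 180]
224 [180 183 176 119 193 209 207 182 179 180 181 180 179 180 180 183]
t 12.72 jaw -20.45 pos [ 575.36 -188.14  127.77] tipz 58.17 F [-0.12 -0.11 -1.2 ] T [-0.062 -0.035 -0.04 ] tilt [-0.0011  0.0122] op 13.78
```

Now centred to within ~0.2 mm. Continue feeling down.

```bash

python3 -m inch '[[1,0.0001,0,-0.001,0],[1,0.0001,0,-0.001,0]]' >/dev/null; python3 st.py
python3 -m inch '[[1,0.0001,0,-0.001,0],[1,0.0001,0,-0.001,0]]' >/dev/null; python3 st.py
```

```text
t 12.97 jaw -20.45 pos [ 575.36 -188.09  126.6 ] tipz 57.00 F [-0.26 -0.03 -0.6 ] T [-0.078 -0.08  -0.046] tilt [-0.0013  0.0123] op 13.98
t 13.22 jaw -20.45 pos [ 575.4  -188.04  125.46] tipz 55.86 F [-0.15 -0.25 -1.05] T [-0.105 -0.007 -0.009] tilt [-0.0015  0.0124] op 13.84
```

```bash

python3 -m inch '[[1,0.0001,0,-0.001,0],[1,0.0001,0,-0.001,0]]' >/dev/null; python3 st.py
python3 - <<'E'
from h import *
w=shot('wrist'); g=w['color'][...,0].astype(int)
for y in range(215,227): print(y,g[y,272:292])
E
```

```text
t 13.47 jaw -20.44 pos [ 575.55 -188.07  124.48] tipz 54.88 F [ 0.2   0.04 -0.99] T [-0.034 -0.096 -0.005] tilt [-0.0014  0.0124] op 13.37
215 [45 38 45 41 43 43 44 41 46 43 43 39 42 43 43 45 45 41 44 44]
216 [46 40 44 40 43 43 44 46 43 40 41 49 45 38 43 43 41 43 41 43]
217 [39 43 79 89 89 52 44 41 38 46 83 88 71 42 38 43 45 41 46 43]
218 [ 64  73 128 137 127  72  40  38  34  49 129 137 118  75  56  45  40  43
  46  39]
219 [128 131 164 172 155  84  46  54  54  67 162 171 161 135 130  98  52  41
  38  43]
220 [156 160 178 183 168  97 112 145 148 127 176 184 175 155 150 119  81  59
  46  42]
221 [177 177 182 182 161  89 138 155 154 135 175 182 179 178 177 161 137 100
  57  41]
222 [179 181 181 183 158  89 142 156 153 133 172 180 181 182 181 169 154 117
  63  40]
223 [179 179 181 181 156  92 170 184 182 154 174 182 181 179 179 179 179 149
 105  54]
224 [180 181 181 180 156 106 195 210 206 182 178 180 181 179 180 180 183 165
 142  81]
225 [180 181 182 181 170 153 178 175 171 166 152 160 178 182 180 181 181 176
 172 101]
226 [180 180 177 169 164 160 161 156 149 150 139 137 147 165 179 182 180 183
 187 113]
```

```bash

python3 -m inch '[[1,-0.0001,0.0000,-0.001,0],[1,-0.0001,0.0000,-0.001,0]]' >/dev/null; python3 st.py
python3 -m inch '[[1,0,0,-0.001,0],[1,0,0,-0.001,0]]' >/dev/null; python3 st.py
```

```text
t 13.78 jaw -20.44 pos [ 575.57 -188.09  124.29] tipz 54.69 F [-1.51  1.06  5.52] T [ 0.155  0.401 -0.016] tilt [-0.001   0.0122] op 13.7
t 14.03 jaw -20.44 pos [ 575.61 -188.08  124.22] tipz 54.62 F [-2.99  0.74  6.97] T [ 0.24   0.688 -0.008] tilt [-0.0008  0.0121] op 13.97
```

Contact with about 7 N at tip z≈54.6. I need to know whether that's hub top or slot bottom; the saved pictures give hub height from the well rim and hub front edges.

```bash
python3 - <<'E'
from h import *
import pickle
from scipy.optimize import brentq
f=np.array([-np.sin(np.radians(-20.45)),np.cos(np.radians(-20.45)),0]); e=np.array([np.cos(np.radians(-20.45)),np.sin(np.radians(-20.45)),0])
for n in ('w5','w6','w2'):
    w=pickle.load(open(n+'.pkl','rb')); w=w[0] if isinstance(w,tuple) else w
    im=w['color']; hsv=cv2.cvtColor(im,cv2.COLOR_RGB2HSV)
    br=((hsv[...,1]>90)&(hsv[...,2]>90)).astype('uint8'); u0,v0=proj(w,[.574,-.188,.06]); m=np.zeros_like(br); m[int(v0)-25:int(v0)+20,int(u0)-25:int(u0)+25]=1; br*=m
    k,l,st,c=cv2.connectedComponentsWithStats(br); big=[i for i in range(1,k) if st[i,4]>50]; 
    pts=np.vstack([np.argwhere(l==i) for i in big])[:,::-1]; hull=cv2.convexHull(pts.astype(np.float32))[:,0]
    # well rim: dark->grey along rays in the forward half
    g=cv2.GaussianBlur(cv2.cvtColor(im,cv2.COLOR_RGB2GRAY),(3,3),0).astype(float)
    def circ(P):
        A=np.c_[2*P,np.ones(len(P))];s=np.linalg.lstsq(A,(P**2).sum(1),rcond=None)[0];return s[:2],np.sqrt(s[2]+s[:2]@s[:2])
    rim=[]
    cen=pts.mean(0)
    for a in np.radians(np.arange(-150,-29,4)):
        for r in np.arange(14,40,.25):
            x,y=cen+r*np.array([np.cos(a),np.sin(a)])
            v=cv2.getRectSubPix(g.astype(np.float32),(1,1),(x,y))[0,0]
            if v>75: rim.append((x,y));break
    R=np.array([onz(w,p,.07)[:2] for p in rim])*1000
    ax=np.array([e[:2],f[:2]])
    print(n,'rim circle',ax@circ(R)[0],circ(R)[1])
    for z in(.054,.057,.060,.063):
        h=hull[hull[:,1]<cen[1]+ (0 if n!='w2' else 99)]
        H=np.array([onz(w,p,z)[:2] for p in h])*1000
        print('  z',z,'hub c',(ax@circ(H)[0]).round(2),circ(H)[1].round(2))
E
```

```text
w5 rim circle [603.59524385  24.58680356] 16.813091010932308
  z 0.054 hub c [603.79  23.41] 8.46
  z 0.057 hub c [603.79  24.28] 8.37
  z 0.06 hub c [603.79  25.15] 8.28
  z 0.063 hub c [603.78  26.02] 8.18
w6 rim circle [603.50856889  24.63123704] 16.812149596199074
  z 0.054 hub c [603.54  23.52] 8.39
  z 0.057 hub c [603.57  24.46] 8.28
  z 0.06 hub c [603.6  25.4] 8.18
  z 0.063 hub c [603.63  26.34] 8.08
w2 rim circle [603.37781372  25.17611075] 16.5248450250552
  z 0.054 hub c [603.68  23.84] 8.07
  z 0.057 hub c [603.59  24.02] 8.01
  z 0.06 hub c [603.49  24.2 ] 7.94
  z 0.063 hub c [603.39  24.39] 7.87
```

Both estimates put the hub top at ≈57.7 mm, so contact at 54.6 is the slot floor: the blade is seated. Ease up and turn the first part.

```bash

python3 -m inch '[[1,-0.0002,0.0001,0.001,0],[1,-0.0002,0.0001,0.001,-0.12],[1,-0.0002,0.0001,0.001,-0.24],[1,-0.0002,0.0001,0.001,-0.36],[1,-0.0002,0.0001,0.001,-0.48],[1,-0.0002,0.0001,0.001,-0.48]]' 30 >/dev/null; python3 st.py
python3 - <<'E'
from h import *
w=shot('wrist');im=w['color'];s=robot.read_state();import pickle;pickle.dump(w,open('w7.pkl','wb'))
u,v=proj(w,[.574,-.188,.06]).astype(int);print(u,v)
save(w,'pics/w7.png',[u-50,v-45,u+50,v+30],6)
E
```

```text
t 14.78 jaw -47.90 pos [ 575.36 -188.08  125.24] tipz 55.64 F [-1.55 -0.05  0.55] T [-0.157  0.111  0.013] tilt [0.0048 0.0109] op 13.55
279 229
```

View pics/w7.png

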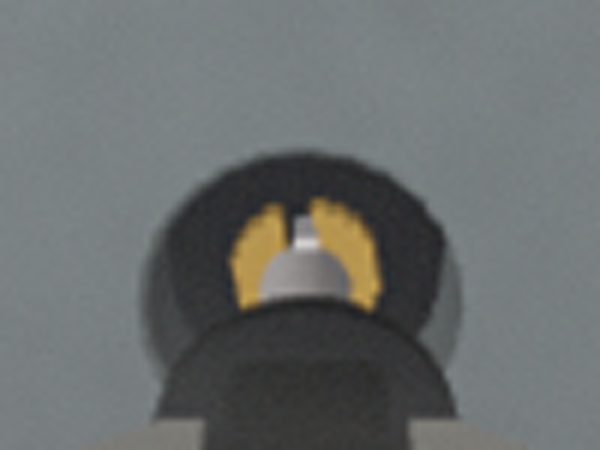

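Screw turns with the blade; the slot (at (297,215)) lags slightly behind. Continue most of the way.

```bash

python3 -m inch '[[1,0,0,0,-0.12],[1,0,0,0,-0.24],[1,0,0,0,-0.36],[1,0,0,0,-0.48],[1,0,0,0,-0.54],[1,0,0,0,-0.54]]' >/dev/null; python3 st.py
cat > slot.py <<'E'
from h import *
import sys
def slot(w,z=.058):
    im=w['color'];hsv=cv2.cvtColor(im,cv2.COLOR_RGB2HSV)
    br=((hsv[...,1]>90)&(hsv[...,2]>70)).astype('uint8');u0,v0=proj(w,[.574,-.188,z]);m=np.zeros_like(br);m[int(v0)-25:int(v0)+25,int(u0)-25:int(u0)+25]=1;br*=m
    L=[];Rr=[]; r=im[...,0].astype(float)
    for y in np.where(br.any(1))[0]:
        xs=np.where(br[y])[0]; gaps=np.where(np.diff(xs)>2)[0]
        if len(gaps)!=1: continue
        a,b=xs[gaps[0]],xs[gaps[0]+1]
        lv=108
        def cross(i,d):
            while r[y,i]>lv: i+=d
            return i-d*(lv-r[y,i])/(r[y,i-d]-r[y,i])
        L.append((cross(a,1),y));Rr.append((cross(b,-1),y))
    return L,Rr
if __name__=='__main__':
    w=shot('wrist');import pickle;pickle.dump(w,open(sys.argv[1]+'.pkl','wb'))
    for E in slot(w):
        print(np.round(E,1).tolist())
    for E in slot(w):
        p=np.array([onz(w,q,.058)[:2] for q in E]);ok=p
        if len(p)>2: d=cv2.fitLine((p[:]*1000).astype(np.float32),cv2.DIST_HUBER,0,.01,.01).ravel(); print('edge dir',np.degrees(np.arctan2(d[1],d[0]))%180)
E
python3 slot.py w8; python3 -c "
import slot,pickle;from h import *
w=pickle.load(open('w7.pkl','rb'))
for E in slot.slot(w):
    print(np.round(E,1).tolist());p=np.array([onz(w,q,.058)[:2] for q in E])*1000;d=cv2.fitLine(p.astype(np.float32),cv2.DIST_HUBER,0,.01,.01).ravel();print(np.degrees(np.arctan2(d[1],d[0]))%180)"
```

```text
t 15.57 jaw -78.59 pos [ 575.32 -188.34  125.25] tipz 55.65 F [-0.58 -1.38  0.26] T [-0.358  0.194  0.021] tilt [0.0097 0.0065] op 14.06
[[276.7, 218.0], [275.3, 219.0], [276.1, 220.0], [276.2, 221.0], [276.3, 222.0], [276.5, 223.0], [276.8, 224.0], [291.2, 225.0], [291.3, 226.0], [291.5, 227.0], [284.0, 228.0], [284.3, 229.0], [285.0, 230.0], [285.2, 231.0], [286.0, 232.0], [274.6, 233.0], [272.1, 234.0], [268.9, 235.0]]
[[280.8, 218.0], [280.3, 219.0], [279.5, 220.0], [278.9, 221.0], [279.0, 222.0], [277.8, 223.0], [277.2, 224.0], [268.1, 225.0], [267.8, 226.0], [267.3, 227.0], [285.0, 228.0], [285.1, 229.0], [286.0, 230.0], [286.1, 231.0], [286.0, 232.0], [286.3, 233.0], [287.7, 234.0], [289.7, 235.0]]
edge dir 55.308533
edge dir 49.013206
[[274.8, 218.0], [275.4, 219.0], [275.7, 220.0], [276.0, 221.0], [276.1, 222.0], [276.2, 223.0], [276.7, 224.0], [291.0, 225.0], [291.1, 226.0], [282.8, 227.0], [283.4, 228.0], [283.5, 229.0], [284.0, 230.0], [284.3, 231.0], [285.0, 232.0], [275.6, 233.0], [272.0, 234.0], [268.8, 235.0]]
83.686104
[[280.5, 218.0], [280.2, 219.0], [278.4, 220.0], [277.8, 221.0], [277.8, 222.0], [277.5, 223.0], [277.1, 224.0], [267.6, 225.0], [267.4, 226.0], [283.5, 227.0], [284.5, 228.0], [285.3, 229.0], [286.1, 230.0], [286.1, 231.0], [286.1, 232.0], [286.3, 233.0], [287.7, 234.0], [289.7, 235.0]]
83.220505
```

```bash
python3 - <<'E'
from h import *
import pickle
for n in('w7','w8'):
    w=pickle.load(open(n+'.pkl','rb'));r=w['color'][...,0].astype(int)
    for y in range(213,229): print(y,r[y,266:294])
    E=[(275.4,219),(275.7,220),(276.0,221),(276.1,222),(276.2,223),(276.7,224)] if n=='w7' else [(275.3,219),(276.1,220),(276.2,221),(276.3,222),(276.5,223),(276.8,224)]
    p=np.array([onz(w,q,.058)[:2] for q in E])*1000;d=cv2.fitLine(p.astype(np.float32),cv2.DIST_L2,0,.01,.01).ravel();print(np.degrees(np.arctan2(d[1],d[0]))%180, 'blade',(-47.9 if n=='w7' else -78.6)+90)
E
```

```text
213 [55 46 43 46 45 41 47 43 44 45 45 46 46 42 47 42 41 45 43 47 48 45 40 44
 39 44 51 61]
214 [44 47 47 48 49 46 44 47 47 45 47 44 50 44 44 45 44 44 45 46 44 46 46 43
 47 45 44 41]
215 [46 44 44 46 46 46 45 41 41 43 47 43 47 44 41 43 40 44 47 43 44 46 43 44
 46 46 46 46]
216 [48 45 43 51 41 44 46 45 43 44 47 46 47 44 45 49 53 55 44 42 41 46 46 46
 48 40 46 47]
217 [ 45  47  46  48  43  42  41  47  53  51  44  44  49  44  61 115 123  94
  62  62  50  43  42  44  45  46  47  46]
218 [ 46  44  46  46  42  44  55  96 118 105  61  41  37  41  81 139 156 137
 120 120  88  55  44  43  43  46  48  42]
219 [ 45  48  47  47  43  51  80 124 146 130  73  39  45  51  91 172 181 157
 144 152 127  91  77  52  44  46  45  45]
220 [ 45  46  46  47  77 114 136 173 181 159  85  47  98 124 132 179 186 179
 179 179 159 130 113  66  42  41  47  44]
221 [ 45  43  43  56 115 142 156 179 186 182 105  51 123 136 135 169 182 182
 182 184 169 165 161 100  62  49  44  46]
222 [ 45  48  57  97 150 174 179 182 185 186 114  54 124 135 131 149 176 182
 179 181 181 181 183 140  93  54  43  42]
223 [ 41  40  68 123 1
[... 1810 characters left out ...]
3  73 117 143 146 158 180 185
 183 182 184 186 188 168 137  76  45  42]
224 [ 46  46  88 170 181 185 182 182 185 187 153  95 167 208 213 206 192 185
 186 185 184 184 185 187 185 112  45  43]
225 [ 45  49 104 180 188 185 184 184 187 187 163 127 150 170 171 165 151 158
 180 186 184 186 184 188 192 120  50  42]
226 [ 42  59 122 168 181 183 185 184 180 165 145 125 124 122 120 120 115 119
 143 168 184 185 184 188 191 130  59  44]
227 [ 43  85 174 185 184 184 184 185 161 142 131 124 117 113 112 110 110 110
 113 127 178 186 184 185 189 142  71  40]
228 [ 43  78 181 189 186 184 184 169 150 139 130 125 118 115 112 112 110 110
 108 108 152 181 186 185 186 153  78  44]
24.87272 blade 11.400000000000006
```

Slot seems to lag the blade by roughly 10°. Turn a further 0.14 rad, then lift clear and measure the slot properly.

```bash

python3 -m inch '[[1,0,0,0,-0.08],[1,0,0,0,-0.14],[1,0,0,0,-0.14],[1,0,0,0,-0.14]]' >/dev/null; python3 st.py
python3 -m inch '[[1,0,0,0.01,0],[1,0,0,0.03,0],[1,0,0,0.045,0],[1,0,0,0.045,0],[1,0,0,0.045,0]]' >/dev/null; python3 st.py
python3 - <<'E'
from h import *
import pickle
w=shot('wrist');pickle.dump(w,open('w9.pkl','wb'))
hsv=cv2.cvtColor(w['color'],cv2.COLOR_RGB2HSV);g=w['color'].mean(2);br=(hsv[...,1]>90)&(hsv[...,2]>90)
u,v=proj(w,[.574,-.188,.058]).astype(int)
save(w,'pics/w9.png',[u-60,v-45,u+60,v+45],6)
E
```

```text
t 16.12 jaw -86.45 pos [ 575.32 -188.45  125.27] tipz 55.67 F [-0.79 -0.39  1.35] T [-0.319  0.234 -0.04 ] tilt [0.0105 0.005 ] op 13.85
t 16.75 jaw -86.44 pos [ 575.24 -188.34  170.18] tipz 100.58 F [-0.67 -0.41 -0.27] T [-0.001  0.042  0.018] tilt [0.0105 0.0051] op 13.87
```

View pics/w9.png

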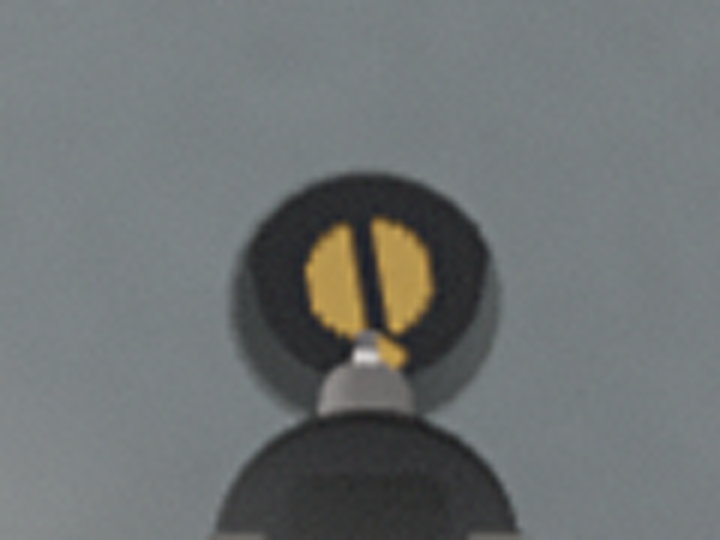

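The slot runs from (362,222) to (376,335), arrow at (392,352); the blade hovers at (367,345). Measure the angle.

```bash
python3 - <<'E'
from h import *
import pickle
w=pickle.load(open('w9.pkl','rb'));u,v=proj(w,[.574,-.188,.058]).astype(int)
r=w['color'][...,0].astype(float)
X=lambda x,y:(u-60+(x+.5)/6-.5, v-45+(y+.5)/6-.5)
ymin=int(X(0,228)[1]);ymax=int(X(0,325)[1]);xc=lambda y: X(362+14*((y-X(0,222)[1])/(113/6)),0)[0]
L=[];R=[]
for y in range(ymin,ymax+1):
    c=int(round(xc(y)))
    for d,E in((-1,L),(1,R)):
        i=c
        while r[y,i]<105: i+=d
        E.append((i-d*(r[y,i]-105)/(r[y,i]-r[y,i-d]),y))
print(np.round(L,1)[:,0],np.round(R,1)[:,0])
for E in(L,R,[((a[0]+b[0])/2,a[1]) for a,b in zip(L,R)]):
    p=np.array([onz(w,q,.058)[:2] for q in E])*1000;d=cv2.fitLine(p.astype(np.float32),cv2.DIST_HUBER,0,.01,.01).ravel();a=np.degrees(np.arctan2(d[1],d[0]))%180;print('slot',a,'remaining to 11.4:',a-11.4, p.mean(0))
a=np.array([603.6,24.6]);e=np.array([.937,-.349]);f=np.array([.349,.937]);c=a[0]*e+a[1]*f
q=onz(w,X(392,352),.056)[:2]*1000-c;print('arrow dir',np.degrees(np.arctan2(q[1],q[0])),'centre',c)
E
```

```text
[260.9 276.9 277.2 277.3 277.4 277.6 277.7 277.9 278.1 278.2 278.4 278.6
 278.7 278.9 279.1 279.2 279.4] [280.5 280.5 280.7 280.8 281.  281.2 281.3 281.4 281.6 281.8 282.  282.2
 282.3 282.4 282.6 282.8 282.9]
slot 12.518899 remaining to 11.4: 1.1188993 [ 574.569734   -185.81545587]
slot 12.548599 remaining to 11.4: 1.1485996 [ 574.79579143 -189.34632635]
slot 12.507349 remaining to 11.4: 1.1073494 [ 574.68273934 -187.58105644]
arrow dir -158.28399966364833 centre [ 574.1586 -187.6062]
```

Slot now at 12.5° against an 11–12.5° target. I'll step aside for an unobstructed view of arrow and rib in one picture.

```bash

python3 -m inch '[[1,-0.03,0,0.02,0],[1,-0.06,0,0.03,0],[1,-0.06,0,0.03,0],[1,-0.06,0,0.03,0],[1,-0.06,0,0.03,0]]' >/dev/null; python3 st.py
python3 - <<'E'
from h import *
import pickle
w=shot('wrist');pickle.dump(w,open('w10.pkl','wb'))
u,v=proj(w,[.574,-.188,.058]).astype(int);u=max(u,65);v=max(v,45);print(u,v)
save(w,'pics/w10.png',[u-65,v-45,u+65,v+45],6)
E
```

```text
t 17.43 jaw -86.42 pos [ 515.14 -187.99  198.81] tipz 129.21 F [-0.15  0.43 -0.72] T [ 0.048  0.031 -0.014] tilt [0.0087 0.0061] op 13.59
285 131
```

View pics/w10.png

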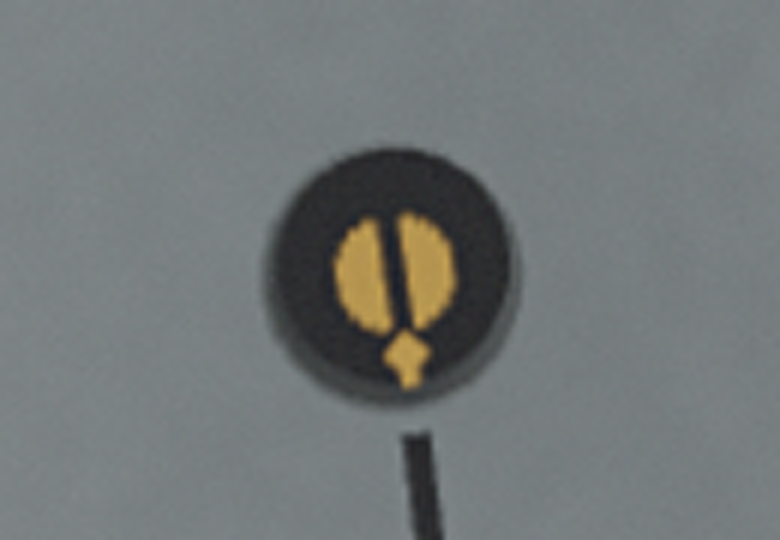

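Slot line ((388,218)–(403,330)), arrow tip (411,388) and rib ((416,435)–(430,540)) are collinear, so the screw is set. Carry the tool back.

```bash

python3 -m inch '[[1,0,0.05,0.01,0.18],[1,0,0.11,0.01,0.36],[1,0,0.17,0.01,0.54],[1,0,0.23,0.01,0.72],[1,-0.02,0.29,0.01,0.90],[1,-0.04,0.35,0.01,1.08],[1,-0.05,0.40,0.01,1.26],[1,-0.06,0.44,0.01,1.44]]' 20 >/dev/null; python3 st.py; python3 -m inch '[[1,0,0,0,0.18],[1,0,0,0,0.36],[1,0,0,0,0.54],[1,0,0,0,0.72],[1,0,0,0,0.86],[1,0,0,0,0.86]]' >/dev/null; python3 st.py
```

```text
t 18.48 jaw -3.48 pos [454.37 254.41 208.53] tipz 138.93 F [ 1.   -0.09 -0.35] T [-0.075 -0.082 -0.019] tilt [-0.0053  0.0094] op 13.86
t 19.23 jaw 45.76 pos [454.38 254.63 208.08] tipz 138.48 F [ 0.29 -0.87  0.33] T [-0.013 -0.141 -0.029] tilt [-0.0113  0.0019] op 13.77
```

```bash

python3 -m inch '[[1,-0.0027,0.0225,0,0.113],[1,-0.0027,0.0225,-0.03,0.113],[1,-0.0027,0.0225,-0.06,0.113],[1,-0.0027,0.0225,-0.06,0.113],[1,-0.0027,0.0225,-0.06,0.113]]' >/dev/null; python3 st.py
python3 - <<'E'
from h import *
import pickle
w=shot('wrist');pickle.dump(w,open('w11.pkl','wb'))
tip=np.array([.452,.277,.078]);u,v=proj(w,tip);print(u,v)
r=cv2.cvtColor(w['color'],cv2.COLOR_RGB2GRAY).astype(int)
for y in range(int(v)-26,int(v)+16,2): print(y,r[y,int(u)-28:int(u)+30:2])
E
```

```text
t 19.85 jaw 52.14 pos [452.18 277.4  149.14] tipz 79.54 F [ 0.53 -0.07  0.07] T [ 0.002 -0.18  -0.01 ] tilt [-0.0106  0.0011] op 13.94
280.04479545446424 226.93474036227371
200 [136 134 131 134 134 134 138 137 134 134 133 132 135 132 130 127 126 126
 129 131 131 131 129 128 128 126 126 130 132]
202 [132 132 134 137 136 134 134 135 135 134 134 133 130 127 126 126 129 132
 131 130 128 129 127 127 127 131 134 138 139]
204 [136 135 136 136 133 134 133 135 134 130 129 127 125 127 128 132 131 129
 126 127 128 127 127 131 135 137 138 139 137]
206 [136 136 134 135 132 134 134 134 129 127 128 129 128 118 114 116 125 128
 129 126 128 132 137 139 138 137 134 138 138]
208 [135 134 133 135 134 131 129 127 128 131 129 109 129 143 143 141 131  98
 122 134 136 138 139 138 138 140 140 140 141]
210 [135 137 134 132 127 126 128 130 132 127 103 113 138 147 143 141 135 106
  90 124 139 137 137 139 139 142 143 144 144]
212 [132 129 129 127 130 130 131 130 128 104 107 108 106 107 110 109 103  94
  83  86 135 141 141 142 143 145 145 145 142]
214 [129 127 128 132 133 130 129 127 116  98 103 109 110 108 107 1
[... 955 characters left out ...]
139 140 127 111 127 135 141 142 141 135
 136 137 141 146 150 154 155 156 154 154 153]
232 [143 144 143 143 141 138 138 137 138 141 118 116 130 139 144 145 145 137
 146 147 148 151 153 155 155 154 152 152 150]
234 [145 142 141 138 139 139 138 139 144 119  81  56  52  49  47  51  50  69
  98 153 158 153 153 153 153 152 149 150 149]
236 [141 140 139 138 137 140 144 115  70  52  53  55  52  52  50  51  51  47
  45  52 100 153 153 151 149 148 149 146 146]
238 [139 137 140 140 141 142  87  55  57  58  58  58  55  55  54  54  55  52
  54  54  43  54 126 152 149 146 146 143 144]
240 [141 141 140 142 143  77  60  63  62  62  60  58  57  62  58  56  55  56
  57  53  55  54  52 106 148 143 141 140 141]
```

```bash
python3 - <<'E'
from h import *
import pickle
w=pickle.load(open('w11.pkl','rb'));j=np.radians(52.14);e=np.array([np.cos(j),np.sin(j)]);f=np.array([-np.sin(j),np.cos(j)])
h=[onz(w,p,.06)[:2]*1000 for p in((267.9,217),(292.6,217),(280.3,205.8))]
print('hole e',h[0]@e,h[1]@e,'front f',h[2]@f,'centre f',h[2]@f-9)
t=onz(w,(279.6,219.3),.0795)[:2]*1000; print('tip e',t@e,'f centre',t@f-6)
E
```

```text
hole e 487.16886389809076 505.14169044655995 front f -176.72627799029217 centre f -185.72627799029217
tip e 495.80610776649377 f centre -186.95687335020918
```

Aligned within ~1.3 mm (±3 mm clearance). Descend.

```bash

python3 -m inch '[[1,-0.0008,0.0005,-0.01,0],[1,-0.0008,0.0005,-0.025,0],[1,-0.0008,0.0005,-0.04,0],[1,-0.0008,0.0005,-0.055,0],[1,-0.0008,0.0005,-0.066,0],[1,-0.0008,0.0005,-0.066,0],[1,-0.0008,0.0005,-0.066,0]]' >/dev/null; python3 st.py
```

```text
t 20.77 jaw 52.16 pos [452.11 278.22  84.11] tipz 14.51 F [-0.3  -0.73 -0.15] T [-0.023 -0.125 -0.065] tilt [-0.009   0.0019] op 13.87
```

```bash

python3 -m inch '[[1,0,0,-0.002,0],[1,0,0,-0.0035,0],[1,0,0,-0.0035,0]]' >/dev/null; python3 st.py
python3 -m inch '[[1,0,0,-0.001,0],[1,0,0,-0.001,0]]' >/dev/null; python3 st.py
```

```text
t 21.15 jaw 52.16 pos [452.1  278.24  80.63] tipz 11.03 F [-0.38  0.56 -0.39] T [-0.035 -0.099  0.056] tilt [-0.0089  0.0019] op 14.39
t 21.40 jaw 52.16 pos [452.11 278.24  79.64] tipz 10.04 F [ 1.23 -0.55  0.01] T [ 0.018 -0.155  0.024] tilt [-0.0089  0.0019] op 13.47
```

```bash

python3 -m inch '[[1,0,0,-0.0007,0],[1,0,0,-0.0007,0]]' >/dev/null; python3 st.py
python3 -m inch '[[1,0,0,-0.0007,0],[1,0,0,-0.0007,0]]' >/dev/null; python3 st.py
```

```text
t 21.65 jaw 52.17 pos [452.32 278.29  79.62] tipz 10.02 F [-1.38 -0.76  5.26] T [-0.22   0.239  0.044] tilt [-0.0085  0.002 ] op 14.28
t 21.90 jaw 52.17 pos [452.54 278.44  79.57] tipz 9.97 F [-1.83 -1.2   6.2 ] T [-0.122  0.236  0.002] tilt [-0.008   0.0023] op 13.85
```

Flange rests on the stand at the original height (79.6 mm). Ease and open gradually, then retreat upward.

```bash

python3 -m inch '[[1,0,0,0.0006,0],[0.6,0,0,0.0006,0],[0.2,0,0,0.0006,0],[0,0,0,0.0006,0],[0,0,0,0.0006,0]]' 5 >/dev/null; python3 st.py
python3 -m inch '[[-0.3,0,0,0,0],[-0.3,0,0,0,0],[-0.3,0,0,0,0],[-0.3,0,0,0,0]]' >/dev/null; python3 st.py
```

```text
t 22.52 jaw 52.17 pos [452.52 278.43  80.12] tipz 10.52 F [-1.34  0.2  -0.62] T [ 0.028 -0.165  0.029] tilt [-0.0081  0.0022] op 43.38
t 23.02 jaw 52.17 pos [452.52 278.4   80.12] tipz 10.52 F [0.77 0.07 0.16] T [ 0.068 -0.139 -0.028] tilt [-0.008   0.0022] op 60.4
```

```bash

python3 -m inch '[[-0.3,0,0,0.02,0],[-0.3,0,0,0.06,0],[-0.3,0,0,0.11,0],[-0.3,0,0,0.15,0],[-0.3,-0.08,-0.02,0.15,0],[-0.3,-0.08,-0.02,0.15,0],[-0.3,-0.08,-0.02,0.15,0],[-0.3,-0.08,-0.02,0.15,0]]' >/dev/null; python3 st.py
python3 - <<'E'
from h import *
a=shot('top');b=shot('side')
import pickle;A,B,_=pickle.load(open('p0.pkl','rb'))
for n,p,q in(('top',A,a),('side',B,b)):
    g=lambda c:cv2.cvtColor(c['color'],cv2.COLOR_RGB2GRAY).astype(int)
    d=cv2.morphologyEx((abs(g(p)-g(q))>35).astype('uint8'),cv2.MORPH_OPEN,np.ones((2,2)))
    k,l,s,c=cv2.connectedComponentsWithStats(d);print(n,[(*s[i],) for i in range(1,k) if s[i,4]>6])
f=lambda c,x0,y0,n,m:cv2.resize(c['color'][y0:y0+n,x0:x0+n,::-1],(m,m),interpolation=cv2.INTER_CUBIC)
im=np.vstack([np.hstack([f(c,280,330,70,290) if i else f(c,115,250,60,290) for i,c in enumerate(r)]+[f(r[1],180,140,190,290) if 1 else 0]) for r in((A,B),(a,b))]).astype(float)
cv2.imwrite('pics/final.png',np.clip(im[:600,:800]*1.6,0,255).astype('uint8'))
E
```

```text
t 24.02 jaw 52.16 pos [373.23 258.63 230.41] tipz 160.81 F [-0.38  0.01 -0.12] T [-0.002 -0.085  0.019] tilt [-0.0071  0.0026] op 60.44
top [(np.int32(175), np.int32(210), np.int32(43), np.int32(18), np.int32(511)), (np.int32(128), np.int32(231), np.int32(28), np.int32(22), np.int32(399)), (np.int32(0), np.int32(256), np.int32(174), np.int32(164), np.int32(7669)), (np.int32(39), np.int32(288), np.int32(7), np.int32(5), np.int32(22)), (np.int32(27), np.int32(293), np.int32(8), np.int32(6), np.int32(32)), (np.int32(22), np.int32(302), np.int32(6), np.int32(5), np.int32(12)), (np.int32(0), np.int32(309), np.int32(76), np.int32(111), np.int32(4461)), (np.int32(65), np.int32(336), np.int32(18), np.int32(11), np.int32(93)), (np.int32(521), np.int32(370), np.int32(39), np.int32(50), np.int32(1436)), (np.int32(0), np.int32(384), np.int32(21), np.int32(36), np.int32(111)), (np.int32(207), np.int32(388), np.int32(95), np.int32(32), np.int32(1896)), (np.int32(260), np.int32(414), np.int32(49), np.int32(6), np.int32(170))]
side [(np.int32(473), np.int32(0), np.int32(82), np.int32(250), np.int32(
[... 985 characters left out ...]
194), np.int32(16), np.int32(38), np.int32(251)), (np.int32(463), np.int32(208), np.int32(6), np.int32(4), np.int32(12)), (np.int32(394), np.int32(215), np.int32(3), np.int32(3), np.int32(8)), (np.int32(413), np.int32(225), np.int32(8), np.int32(17), np.int32(62)), (np.int32(410), np.int32(226), np.int32(4), np.int32(3), np.int32(9)), (np.int32(401), np.int32(254), np.int32(2), np.int32(4), np.int32(8)), (np.int32(382), np.int32(258), np.int32(6), np.int32(7), np.int32(24)), (np.int32(233), np.int32(285), np.int32(28), np.int32(47), np.int32(634)), (np.int32(266), np.int32(289), np.int32(4), np.int32(3), np.int32(8)), (np.int32(250), np.int32(319), np.int32(23), np.int32(49), np.int32(838))]
```

The differences suggest that the big look-alike tool has moved. The viewer is used up, so I'll print coarse masks of before and after.

```bash
python3 - <<'E'
from h import *
import pickle
A,B,_=pickle.load(open('p0.pkl','rb'));a=shot('top');b=shot('side');pickle.dump((a,b),open('p1.pkl','wb'))
def asc(c,x0,y0,x1,y1):
    im=c['color'].astype(int)[y0:y1,x0:x1]
    for row in im:
        s=''
        for p in row:
            m=p.mean(); s+= '#' if m<45 else ('w' if p[0]-p[2]>45 else ('+' if m<85 else ('o' if m>165 else '.')))
        print(s)
print('top before');asc(A,118,200,222,310);print('top after');asc(a,118,200,222,310)
E
```

```text
top before
...............++++++++...............++................................................................
..............+++++++++................++...............................................................
.............+++++++++++..............+++...............................................................
..........++++++++++++++.............++++...............................................................
.........++++++++++++++++..........++++.................................................................
.......+++++++++++++++++++.......+++++..................................................................
.....+++++++++++++++++++++......++++....................................................................
....+++++++++++++++++++++++...++++......................................................................
....+++++++++++++++++++++++..++++.......................................................................
.....++++++++++++++++++++++++++.........................................................................
.....+++++++++++++++++++++#+...........
[... 21320 characters left out ...]
......................................................................
++++++##+...............................................................................................
##+.+#+##++.............................................................................................
#+...+#++##++...........................................................................................
#.....++++###+..........................................................................................
#+......+##+###+...+....................................................................................
#+.......+++++##+..####.................................................................................
```

```bash
python3 - <<'E'
from h import *
import pickle
A,B,_=pickle.load(open('p0.pkl','rb'));a,b=pickle.load(open('p1.pkl','rb'))
def asc(c,x0,y0,x1,y1):
    im=c['color'].astype(int)[y0:y1,x0:x1]
    for row in im:
        s=''
        for p in row:
            m=p.mean(); s+= '#' if m<45 else ('w' if p[0]-p[2]>45 else ('+' if m<85 else ('o' if m>165 else '.')))
        print(s)
print('before');asc(B,225,280,350,395);print('after');asc(b,225,280,350,395)
E
```

```text
before
.....................................++################++....................................................................
.....................................++################++....................................................................
.....................................++################++....................................................................
......................................+################++....................................................................
......................................+################+.....................................................................
......................................+################+.....................................................................
......................................++##############++.....................................................................
.......................................+##############+......................................................................
........................................+###########++...............................
[... 27192 characters left out ...]
.......+www+++++ww++++++w++wwwwwwwwwwwwwwwww++........................
..............................................................+++++++++wwwww+ww++w+++wwwwwwwwwwwwww++........................
................................................................++++w+wwww++w+ww+www+wwwwwwwwwwwwww+.........................
..................................................................++++w+++w+wwww+www+w+wwwwwwwwwwww+.........................
.....................................................................++wwwwwwwwwwwwwwwwwwwwwwwwwww++.........................
.......................................................................+wwwwwwwwwwwwwwwwwwwwwwwww++..........................
```

```bash
python3 - <<'E'
from h import *
import pickle
A,B,_=pickle.load(open('p0.pkl','rb'))
def tri(p,q):
    o1,d1=ray(A,p);o2,d2=ray(B,q);s=np.linalg.lstsq(np.c_[d1,-d2],o2-o1,rcond=None)[0];x,y=o1+s[0]*d1,o2+s[1]*d2;return ((x+y)/2*1000).round(0),np.linalg.norm(x-y)*1000
print('B handle end',tri((130,234),(258,321)),'flange',tri((144,243),(260,351)),'blade',tri((152,248),(261,363)))
print('A flange',tri((142,285),(311,372)))
print('A handle end',tri((133,285),(311,350)))
print('now handle end',tri((215,215),(250,287)),'flange',tri((176,219),(242,324)))
E
```

```text
B handle end (array([555., 263., 182.]), np.float64(2.209902035004691)) flange (array([554., 265.,  69.]), np.float64(1.3540587658572714)) blade (array([553., 262.,   9.]), np.float64(6.814665431073088))
A flange (array([453., 280.,  57.]), np.float64(0.3591245479012244))
A handle end (array([452., 276., 139.]), np.float64(10.113792542584342))
now handle end (array([620.,  92.,   5.]), np.float64(9.400802132863143)) flange (array([614., 192.,  21.]), np.float64(0.6199767003782157))
```

```bash
python3 - <<'E'
from h import *
import pickle
for n in('w1','w2','w3','w4','w5','w11'):
    w=pickle.load(open(n+'.pkl','rb'));w=w[0] if isinstance(w,tuple) else w
    for nm,X in(('stood',[.554,.264,.07]),('stood top',[.554,.263,.182]),('lies',[.617,.14,.015])):
        Xc=w['R']@np.array(X)+w['t']; p=proj(w,X); 
        if Xc[2]>0 and 3<p[0]<556 and 3<p[1]<416: print(n,nm,p.round(0),w['color'][int(p[1]),int(p[0])])
    if n=='w5':
        for nm,c in(('side t8.98',pickle.load(open('w5.pkl','rb'))[1]),('side t24',pickle.load(open('p1.pkl','rb'))[1])):
            print(nm,'stood handle px',c['color'][330,258],'lies px',c['color'][305,244])
E
```

```text
w3 stood [247.   9.] [35 35 34]
side t8.98 stood handle px [123 120 109] lies px [14  9 15]
side t24 stood handle px [138 132 127] lies px [ 8  8 13]
w11 stood [347. 332.] [35 36 39]
w11 lies [273. 405.] [29 29 25]
```

The taller look-alike tool stood free on the table at (0.554, 0.264). It was knocked over while I was grasping, between t = 2.75 and 8.98 s, almost certainly by the long gripper body. The job says to leave everything else in place, so I'll try to stand it up again. First, a look from above.

```bash

python3 -m inch '[[-0.3,0.04,-0.03,0.03,-0.17],[-0.3,0.08,-0.07,0.05,-0.34],[-0.3,0.13,-0.11,0.07,-0.51],[-0.3,0.18,-0.15,0.07,-0.68],[-0.3,0.22,-0.18,0.07,-0.85],[-0.3,0.244,-0.199,0.07,-0.85],[-0.3,0.244,-0.199,0.07,-0.85],[-0.3,0.244,-0.199,0.07,-0.85]]' >/dev/null; python3 st.py
python3 - <<'E'
from h import *
import pickle
w=shot('wrist');pickle.dump(w,open('w12.pkl','wb'));im=w['color'].astype(int)
print('exp',proj(w,[.617,.14,.015]),'red jar?',[onz(w,(280,200),0)])
for y in range(40,300,5):
    print('%3d '%y+''.join('#' if p.mean()<55 else ('w' if p[0]-p[2]>45 else ('+' if p.mean()<100 else ('o' if p.mean()>175 else '.'))) for p in im[y,100:460:4]))
E
```

```text
t 25.23 jaw 3.44 pos [616.83  59.74 299.47] tipz 229.87 F [-0.72  0.1   0.02] T [-0.062 -0.075 -0.017] tilt [-0.0051  0.0079] op 60.62
exp [285.66830099 106.07592401] red jar? [array([0.6174272 , 0.02096739, 0.        ])]
 40 o.o.oo....o...oooo.o..oo.ooo.o.oo..o...........o...............+wwwwo.o.ooo....o.......ooo
 45 .........o..o..oo.ooo..o.o..oooo...oo.o..o.....o.o..............wwww......o.............o.
 50 o....o....oo..o..o...oooo.o...oo.oo......oo............o........+www.......o..o.......o...
 55 ...oooo......oo..oooooo..o.ooo.....oo.....o...oo...o....o........wwwwo.....oo..oo.....o...
 60 ..o...o...o.oooo..oo.oooooooooo.oo.o..oo..o########.............owwww.o.o..............o..
 65 ....o.o.....oooo..ooooo.o.oooooooo..........######o..............+wwwwo.oo......oo...o..o.
 70 o..o..o..oo.oooooooooo.oooooo.o..ooo..o...o.######.............o...wwwo.oo............oo..
 75 .o....o...o.o.o.....ooooooo.o.......o.oo....######................+www.....o.o..........oo
 80 ......oo....o..oooooooooo.oooo.o.........o.o######......o....o.....www........o....o...oo.
 85 .......o.o.o.o.ooo.
[... 3361 characters left out ...]
.oo..o+............................
265 o...o..o.oooo..oo...o.......++....o...........o.o........oo.o++.......wwwwwww.......o.o...
270 o...o..o.ooo.o..............++............o........oo....o.o.++........wwwwwww..o.........
275 .......o.o.o...oo..........+++.................o.o.......o...+++........wwwwwww...o.......
280 o...o..o.....o.............+++..................o.oo..oo.....+++........wwwwwwww....o.o...
285 ......o.........o.........++++.....................o.....o...++++........wwwwwww.....oo...
290 .........................+####...................o......o...o++++.........wwwwwwo.........
295 .........................####......o.....o...+.......o....oo.+###+.........w..++..........
```

The tall look-alike lies flat side up with its handle end beside the cap. The moves only allow yaw, so I would have to lever it up next to the cap and jars. It would then have to balance on a blade about 3.5 mm thick, tilted by less than about 1°, and that would more likely cause further damage than undo the first. I'm leaving it and handing in with the arm clear of everything.

```bash
python3 st.py; python3 -c "
from plant import robot
print(robot.close_job())"
```

```text
t 25.27 jaw 3.48 pos [616.67  60.14 299.86] tipz 230.26 F [-0.32  0.6  -0.1 ] T [-0.008 -0.092  0.007] tilt [-0.0044  0.0079] op 60.44
the job is handed in; nothing more can be done
None
```

The screw is set and the tuning tool is back in its stand, but I knocked over the larger look-alike tool and did not put it back. I handed the job in at about 25 s of the 61 s allowed.

**What I did**
- **Screw:** I felt the blade into the slot, touching the slot floor at about 7 N, and turned the screw clockwise about 57° using only the tool.
- **Tool:** I put it back upright, let go and moved the arm clear.

**Last checks that passed**
- **Arrow:** in a clear close-up, the slot, arrow and index rib lay on one line. The measured slot angle was 12.5° against a rib direction of about 11–12.5°.
- **Tool fully home:** the flange met the stand at the same height as when I picked the tool up (79.6 mm), and the top and side views look the same as before.
- **Other objects:** comparing pictures from before and after showed no movement of the jars, bottle, cap, brush or fish.

**What failed**
- **Knocked over:** the larger look-alike tool stood free on the table at about (0.55, 0.26) and now lies near (0.62, 0.14), beside the cap. It fell between 2.75 s and 8.98 s, while I was grasping and lifting. The long gripper body most likely hit it, though I saw no force spike in my readings.
- **Missed at first:** I took it to be lying down already, and only noticed when comparing the final pictures.
- **Not stood up again:** the arm's moves can't tilt a tool, and it would have had to balance on its thin blade next to the cap and jars. This breaks the instruction to leave everything else where it was.

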